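Close-pack hexagonal bead jars in the packing tray

ROBOT

A 6-joint arm with a two-finger parallel gripper is mounted at the origin on a cart in front of the work surface, level with it; the furniture and walls round the work are solid. World frame = base frame: x ahead of the robot, y to its left, z up, the work surface at z = 0. Lengths are in m, angles in degrees, forces in N, time in s.
With the tool pointing down it reaches from about 0.4 to 0.825 m from the base axis. Payload 7 kg.
Tool frame: the origin (TCP) lies midway between the tips of the shut fingers; the grasp point (between the pads) lies 19 mm behind it; z points along the fingers, y is the line along which they close (so a half turn about z gives the same grasp; the last joint's range is limited). The gripper opens to 88 mm and grips with 3 to 60 N. Pads are 19 mm wide; open, the fingers measure 130 mm over their backs; the gripper's body (78 mm by 193 mm) begins 47 mm behind the grasp point.
Start: joints at [16.507, 20.546, 0.682, 0, -70.136, -16.507], TCP at [0.675, -0, 0.227] pointing down, gripper open.
Joint ranges: [-176.03, 176.03], [-82.01, 121.73], [-58.28, 71.71], [-173.87, 95.51], [-174.79, -0.11], [-173.66, 173.66]. Speed limits (degrees/s): [136.94, 136.94, 172.46, 180, 180, 180].

INTERFACE

Orientations are given as [roll, pitch, yaw] about the fixed x, y, z axes, in that order (R = Rz(yaw) Ry(pitch) Rx(roll)).
In Python, from plant import r gives the robot as it stands. The module is installed in compiled form; this text tells all that it offers.
- The arm moves only by the tool play_rows, never from a script. Its argument "rows" is a list of rows, each an object with "slide": the shift along the tool's x, y, z as a fraction of full scale, a list of three; "delta_rot": the turn, a rotation vector about the tool's x, y, z as a fraction of full scale, a list of three; "fingers": the opening, from -1 (shut) to 1 (fully open). In form: [{"slide": [x, y, z], "delta_rot": [rx, ry, rz], "fingers": fingers}, ...]. A call has 1 to 8 rows; each row shifts and turns the commanded pose from where the row before left it, along the tool's axes as they then stand; what a row does not reach is not made up. Full scale, the value 1, is 0.15 m for a shift and 0.08 rad for a turn. A row lasts 1/8 s, in which the tool goes at most 62.5 mm and 10.7 degrees, less where a joint would pass 70% of its speed; a pose out of reach is approached as far as the arm can. A call with a number of a shift or a turn outside -1 to 1 is refused whole. A call with a gripper value outside its range is refused whole. The fingers move at their own pace and stop on an object; "squeeze" is the grip in N (left out, the last holds). Time passes only in rows, so rows that do not move let the fingers close. It gives the time, the measured TCP pose, the force, the opening and the grip force at its end, in the units of the state.
- r.get_state(): the state, without advancing time (a new reading comes with each control period).
- r.capture(name): name is "scene" or "side" or "wrist"; returns a dict with "image" (384x512x3 uint8, blue, green, red), "fx", "fy", "cx", "cy" (pixels), "R" (3x3) and "t" (3): a world point X has camera coordinates R X + t; the wrist camera has in their place "T_tool_cam" (4x4, takes a point from camera to tool coordinates, whose origin is the TCP and whose axes are the flange's). Camera axes: x right, y down, z forward; pixel columns grow to the right and rows downward; lengths in m; the calibration is good to about 2 mm. A picture is of the moment at which its call begins: read the wrist's pose just before it. There is no depth.
- r.close_job(): hands the job in; it is judged then, once.
The state is a dict: "time_s": time; "joints": joint angles; "qd": joint speeds; "joint_torque": joint torques, N m; "tcp_pos": TCP position; "eef_rot": TCP orientation; "contact_force": force on the tool from outside, world axes, zero at the start; "moment": the same for the moment, N m; "gripper_width": finger opening in m; "gripper_force": force on a finger pad.
Only numpy, scipy, OpenCV 4.12 (cv2) and the standard library are available. Lean on these libraries where they do the work, as an engineer would, in place of code of your own. Each camera call takes 0.05 s, during which the arm holds its last target. There are 200 camera calls.

TASK

Pack the three hexagonal bead jars upright in the black-floored packing tray with green walls like honeycomb, flat faces touching: the two white-lidded jars side by side, each pushed right back into a notch of the zigzag back wall, and the blue-lidded jar nestled in front between them. Then push the yellow slide up until it stops against the blue-lidded jar, so that the pack is tight, and let go. Leave the things standing round about where they are.

Things in the scene. Friction and masses are not known exactly. Their poses are not given: they have to be found in the camera images.
- tray: black-floored packing tray with green walls, fixed, 250 mm along x by 170. Origin on the table, z up, x from open front to zigzag back wall. Inner floor at 6 mm, rims 19 mm. Back wall, 31 mm high: two 120 degree notches side by side, open to -x, each fitting two flats of a jar with a corner to +x; jars fully home have axes at x +60, y +33.3 and -33.3 mm. The front jar nestled against both: x +3, y 0, turned alike
- tray_back (a point): point on the tray's inner floor half-way between the home positions of the two back jars (tray x = +60 mm, y = 0, 6 mm above the table); axes as the tray's
- slide (a joint): travel of the yellow slide along the tray's +x, in m: 0 fully open (towards the front), about 0.060 when it holds a complete pack tight, 0.072 its own end stop with the tray empty. It starts open (0 to 0.02), takes about 3 N to move and stays where it is left
- slide_seat (a point): where the front jar's axis stands when two of its flats touch the slide's 120 degree notch, which opens to +x (walls 6 mm thick, tops 33 mm above the table). On the tray's inner floor, 6 mm above the table, at tray x = -57 mm + slide travel, y = 0; axes as the tray's
- slide_grip (a point): in the slide's upright yellow finger tab, 13 mm below its top; the tab is 26 mm along x, 20 mm across y, top 63 mm above the table; 60 mm in front (-x) of slide_seat. Can be pinched across y or pushed on its front face. Axes as the tray's
- jar_white_1_mid (a point): loose clear hexagonal jar of pale pinkish beads, white hexagonal lid knob, 0.16 kg. Body 66 mm across flats (76 over corners), 46 mm high; the knob, 30 mm across flats, spans 50 to 84 mm above the underside: grip there. Point: on the axis, 42 mm above the underside. z up; corners of body and knob lie on +-x, flats face +-y; a sixth of a turn looks the same
- jar_white_2_mid (a point): loose clear hexagonal jar of pale pinkish beads, white hexagonal lid knob, 0.16 kg. Body 66 mm across flats (76 over corners), 46 mm high; the knob, 30 mm across flats, spans 50 to 84 mm above the underside: grip there. Point: on the axis, 42 mm above the underside. z up; corners of body and knob lie on +-x, flats face +-y; a sixth of a turn looks the same
- jar_blue_mid (a point): loose clear hexagonal jar of pale pinkish beads, blue hexagonal lid knob, 0.16 kg. Body 66 mm across flats (76 over corners), 46 mm high; the knob, 30 mm across flats, spans 50 to 84 mm above the underside: grip there. Point: on the axis, 42 mm above the underside. z up; corners of body and knob lie on +-x, flats face +-y; a sixth of a turn looks the same
- rinse_bottle: square white plastic bottle, 66x65x150 mm, loose, stands near the work and is to be left alone; origin at the centre of its underside
- bead_tray: small blue tray with beads, 66x90x20 mm, loose, stands near the work and is to be left alone; origin at the centre of its underside
- glue: needle-tipped glue bottle with a blue cap, 25x25x100 mm, loose, stands near the work and is to be left alone; origin at the centre of its underside
- card_box: small dark green lidded card box, 45x62x31 mm, loose, stands near the work and is to be left alone; origin at the centre of its underside
There are look-alikes about, which are no part of the job. What is shaped like the part that bears jar_blue_mid but purple or red is not meant.

How it is judged:
By the outcome, as a careful person would: the job done as asked, in the order asked, and still so for the second after the job is handed in, with the robot touching nothing.
It also fails if it takes over 72 s, if anything falls off the work surface, if the arm or the gripper's body presses on something with over 40 N, if the wrist force passes 120 N, or if a joint passes its speed limit or range.

## Working session

There is one attempt and no reset: what is moved stays moved. The work goes in short steps, Python scripts to look and compute and a tool call to move; the robot and the scene stay as the last step left them, time stands still between calls to the robot, and variables do not carry over. Pictures are saved under pics/ and viewed, at most 10 in all, crops included, and the job is handed in when it is done.

Besides the shell and the picture viewer there is one more tool, called by a JSON object that holds its "name" and its "arguments", one argument or row to a line. play_rows: Moves the arm, as the interface text tells. Shift numbers are shares of 0.15 m and turn numbers shares of 0.08 rad, none past 1 either way. Its arguments: {"type":"object","properties":{"rows":{"type":"array"},"squeeze":{"type":"number"}},"required":["rows"]}

```bash
mkdir -p pics; python3 - <<'E'
from plant import r
import cv2,numpy as np,pickle
s=r.get_state();print(s)
d={}
for n in("scene","side","wrist"):
    c=r.capture(n);d[n]=c;cv2.imwrite(f"pics/{n}0.png",c["image"])
    print(n,{k:np.round(v,3).tolist() for k,v in c.items() if k!="image"})
pickle.dump((s,d),open("c0.pkl","wb"))
E
```

```text
{'time_s': 0.0, 'joints': array([ 1.65076883e+01,  2.05915185e+01,  6.34840456e-01, -2.23409321e-02,
       -7.01343469e+01, -1.65042276e+01]), 'qd': array([ 0.01131424,  0.0027253 , -0.02321512, -0.03230317,  0.14179672,
       -0.05056205]), 'joint_torque': array([-8.00930356e-04, -5.82726967e+01,  2.93058443e+01,  6.99745238e+00,
        6.93249181e-03, -2.06530804e-04]), 'tcp_pos': array([6.74522413e-01, 1.53668362e-07, 2.25622850e-01]), 'eef_rot': array([ 1.79906758e+02, -5.72513380e-03, -9.00041431e+01]), 'contact_force': array([ 0.224871  , -0.29358907,  0.67132228]), 'moment': array([ 0.02408297, -0.01892435,  0.01272593]), 'gripper_force': 0.0, 'gripper_width': 0.08762517734834827}
scene {'fx': 457.644, 'fy': 457.644, 'cx': 251.351, 'cy': 193.498, 'R': [[-0.56, -0.828, 0.017], [-0.553, 0.359, -0.752], [0.617, -0.43, -0.659]], 't': [0.341, 0.357, 1.311]}
side {'fx': 439.286, 'fy': 439.286, 'cx': 257.694, 'cy': 196.713, 'R': [[0.978, -0.209, -0.015], [-0.143, -0.615, -0.775], [0.153, 0.76, -0.631]], 't': [-0.565, 0.13, 1.269]}
wrist {'fx': 272.492, 'fy': 272.492, 'cx': 258.356, 'cy': 195.599, 'T_tool_cam': [[0.0, -0.966, -0.259, 0.07], [1.0, 0.001, -0.001, -0.001], [0.001, -0.259, 0.966, -0.157], [0.0, 0.0, 0.0, 1.0]]}
```

View pics/scene0.png

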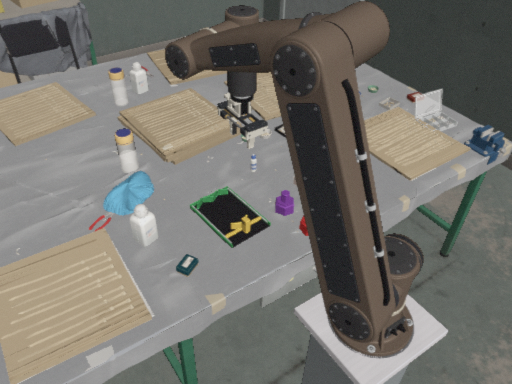

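View pics/side0.png

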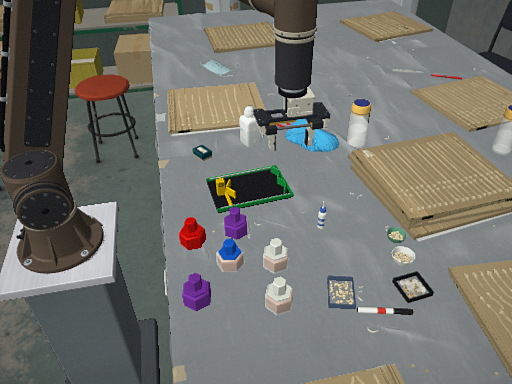

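View pics/wrist0.png

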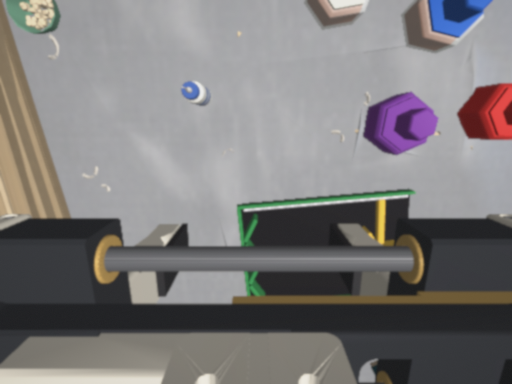

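Side view: tray at about (250,188) with its yellow tab at (221,186). The blue-lidded jar is at (230,252) and the white-lidded ones at (275,253) and (278,293). The look-alikes are purple at (235,222) and (196,292) and red at (191,233). Glue (322,213), bottle (249,125), card box (202,152) and bead tray (341,290) stand around. Next I'll get rough positions.

```bash
cat > h.py <<'E'
import numpy as np,cv2
from scipy.spatial.transform import Rotation as Ro
def cam(c,s):
    """camera rotation (cam->world) and centre"""
    if "R" in c: R=np.array(c["R"]).T; return R,-R@np.array(c["t"])
    T=np.array(c["T_tool_cam"]);Rt=Ro.from_euler("xyz",s["eef_rot"],degrees=True).as_matrix()
    return Rt@T[:3,:3],Rt@T[:3,3]+s["tcp_pos"]
def cast(c,s,uv,z):
    R,p=cam(c,s);uv=np.atleast_2d(np.asarray(uv,float))
    d=np.c_[(uv[:,0]-c["cx"])/c["fx"],(uv[:,1]-c["cy"])/c["fy"],np.ones(len(uv))]@R.T
    return p+d*((z-p[2])/d[:,2])[:,None]
def proj(c,s,X):
    R,p=cam(c,s);q=(np.atleast_2d(X)-p)@R
    return q[:,:2]/q[:,2:]*[c["fx"],c["fy"]]+[c["cx"],c["cy"]]
E
python3 - <<'E'
from h import *;import pickle
s,d=pickle.load(open("c0.pkl","rb"));c=d["side"]
np.set_printoptions(precision=3,suppress=True)
print("tray",cast(c,s,[(207,184),(216,210),(293,193),(285,167)],.019))
print("tab",cast(c,s,[(221,181)],.063))
print("knob tops blue,w,w,purple,purple,red",cast(c,s,[(230,242),(276,242),(279,281),(235,210),(196,279),(191,222)],.084))
print("glue etc",cast(c,s,[(322,228),(341,305),(202,157),(249,143)],0))
w=d["wrist"];print("glue wrist",cast(w,s,[(190,90)],.09), "tray wr",cast(w,s,[(240,207),(413,191)],.019))
E
```

```text
tray [[0.44  0.152 0.019]
 [0.451 0.016 0.019]
 [0.702 0.043 0.019]
 [0.714 0.187 0.019]]
tab [[0.482 0.1   0.063]]
knob tops blue,w,w,purple,purple,red [[ 0.464 -0.194  0.084]
 [ 0.58  -0.221  0.084]
 [ 0.556 -0.348  0.084]
 [ 0.498 -0.072  0.084]
 [ 0.365 -0.298  0.084]
 [ 0.372 -0.094  0.084]]
glue etc [[ 0.747 -0.113  0.   ]
 [ 0.705 -0.387  0.   ]
 [ 0.444  0.342  0.   ]
 [ 0.629  0.396  0.   ]]
glue wrist [[ 0.745 -0.101  0.09 ]] tray wr [[0.701 0.044 0.019]
 [0.463 0.021 0.019]]
```

{"name": "play_rows", "arguments": {
  "rows": [
    {"slide":[-0.3,0.15,0],"delta_rot":[0,0,0],"fingers":1},
    {"slide":[-0.3,0.15,0],"delta_rot":[0,0,0],"fingers":1},
    {"slide":[-0.3,0.15,0],"delta_rot":[0,0,0],"fingers":1},
    {"slide":[-0.3,0.15,0],"delta_rot":[0,0,0],"fingers":1},
    {"slide":[0,0,0],"delta_rot":[0,0,0],"fingers":0.2},
    {"slide":[0,0,0],"delta_rot":[0,0,0],"fingers":0.2}
  ]
}}

```text
time_s: 0.9
tcp_pos: [0.5848, 0.1802, 0.2265]
eef_rot: [180.0, -0.0, -90.0]
contact_force: [0.1, 1.1, 0.3]
gripper_width: 0.073
gripper_force: 0.0
```

```bash
python3 - <<'E'
from plant import r
import cv2,pickle
s=r.get_state();c=r.capture("wrist");print(s["tcp_pos"],s["eef_rot"],s["time_s"])
pickle.dump((s,c),open("c1.pkl","wb"));cv2.imwrite("pics/w1.png",c["image"])
E
```

```text
[0.58482276 0.18015231 0.22645891] [ 1.79987180e+02 -9.92531184e-03 -8.99503274e+01] 0.9
```

View pics/w1.png

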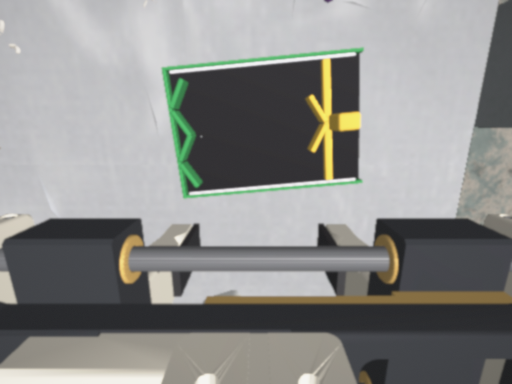

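{"name": "play_rows", "arguments": {
  "rows": [
    {"slide":[0.3,0.05,0],"delta_rot":[0,0,0],"fingers":0.2},
    {"slide":[0.3,0.05,0],"delta_rot":[0,0,0],"fingers":0.2},
    {"slide":[0.3,0.05,0],"delta_rot":[0,0,0],"fingers":0.2},
    {"slide":[0.3,0.05,0],"delta_rot":[0,0,0],"fingers":0.2},
    {"slide":[0.3,0.05,0],"delta_rot":[0,0,0],"fingers":0.2},
    {"slide":[0.3,0.05,0],"delta_rot":[0,0,0],"fingers":0.2},
    {"slide":[0.3,0.05,0],"delta_rot":[0,0,0],"fingers":0.2},
    {"slide":[0.3,0.05,0],"delta_rot":[0,0,0],"fingers":0.2}
  ]
}}

```text
time_s: 1.95
tcp_pos: [0.5243, -0.1827, 0.2266]
eef_rot: [-180.0, -0.0, -90.1]
contact_force: [0.8, -0.0, -0.1]
gripper_width: 0.0526
gripper_force: 0.0
```

{"name": "play_rows", "arguments": {
  "rows": [
    {"slide":[0.13,0,0],"delta_rot":[0,0,0],"fingers":0.2},
    {"slide":[0,0,0],"delta_rot":[0,0,0],"fingers":0.2},
    {"slide":[0,0,0],"delta_rot":[0,0,0],"fingers":0.2}
  ]
}}

```text
time_s: 2.33
tcp_pos: [0.525, -0.1994, 0.2264]
eef_rot: [180.0, 0.0, -90.0]
contact_force: [-0.1, 0.9, -0.4]
gripper_width: 0.0524
gripper_force: 0.0
```

```bash
python3 - <<'E'
from plant import r
import cv2,pickle
s=r.get_state();c=r.capture("wrist");print(s["tcp_pos"],s["eef_rot"],s["time_s"])
pickle.dump((s,c),open("c2.pkl","wb"));cv2.imwrite("pics/w2.png",c["image"])
E
```

```text
[ 0.52500777 -0.1994184   0.2263765 ] [ 1.79985363e+02  8.77234180e-03 -9.00340369e+01] 2.325
```

View pics/w2.png

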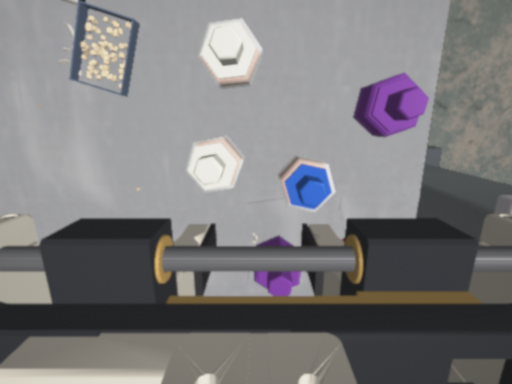

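w1 shows the tray: corners at about (163,68), (362,49), (361,182) and (185,197), zigzag back wall on the left, yellow tab at (346,121). w2 shows the white knobs at (229,45) and (209,168) and the blue knob at (314,187). Now I'll measure them.

```bash
cat > m.py <<'E'
from h import *;import pickle
np.set_printoptions(precision=4,suppress=True)
def big(m,near):
    cs,_=cv2.findContours(m.astype(np.uint8),cv2.RETR_EXTERNAL,cv2.CHAIN_APPROX_NONE)
    cs=[k for k in cs if cv2.contourArea(k)>30 and abs(cv2.pointPolygonTest(k,near,True))<45]
    return max(cs,key=cv2.contourArea)
def rect(c,s,k,z):
    p=cast(c,s,cv2.convexHull(k)[:,0],z)[:,:2]
    (x,y),(w,h),a=cv2.minAreaRect((p*1000).astype(np.float32))
    return x,y,w,h,a
E
python3 - <<'E'
from m import *
s,c=pickle.load(open("c2.pkl","rb"));im=c["image"];hsv=cv2.cvtColor(im,cv2.COLOR_BGR2HSV)
H,S,V=[hsv[...,i].astype(int) for i in range(3)]
for p in [(230,48),(215,60),(209,168),(230,155),(240,84),(314,187),(295,180),(290,170),(300,120)]: print(p,im[p[1],p[0]],hsv[p[1],p[0]])
white=(V>205)&(S<25); blue=(H>100)&(H<125)&(S>120)
for n,m,q in(("w1",white,(209,168)),("w2",white,(230,48)),("b",blue,(314,187))):
    k=big(m,q);print(n,"shoulder@.048",np.round(rect(c,s,k,.048),1));cv2.drawContours(im,[k],-1,(0,0,255),1)
a=cv2.resize(im[0:220,160:350],None,fx=2.6,fy=2.6,interpolation=cv2.INTER_CUBIC)
cv2.imwrite("pics/m2.png",a)
s,c=pickle.load(open("c1.pkl","rb"));im=c["image"];hsv=cv2.cvtColor(im,cv2.COLOR_BGR2HSV)
H,S,V=[hsv[...,i].astype(int) for i in range(3)]
g=((H>50)&(H<85)&(S>100)); dark=V<60; y=(H>18)&(H<32)&(S>130)
m=(g|dark|y); m[205:]=0;m[:,:140]=0;m[:,380:]=0
k=big(m,(270,120));print("tray@.019",np.round(rect(c,s,k,.019),1))
ap=cv2.approxPolyDP(cv2.convexHull(k),6,True)[:,0];print(ap,cast(c,s,ap,.019)[:,:2])
E
```

```text
(230, 48) [229 235 236] [ 26   8 236]
(215, 60) [229 235 236] [ 26   8 236]
(209, 168) [229 235 236] [ 26   8 236]
(230, 155) [225 231 233] [ 23   9 233]
(240, 84) [109 113 119] [ 12  21 119]
(314, 187) [211 110  59] [110 184 211]
(295, 180) [210 110  59] [110 183 210]
(290, 170) [154 166 191] [ 10  49 191]
(300, 120) [167 165 165] [120   3 167]
w1 shoulder@.048 [ 582.2 -216.2   62.7   61.7   67.5]
w2 shoulder@.048 [ 558.8 -348.5   58.4   62.4   37.1]
b shoulder@.048 [ 464.  -190.8   57.6   52.    48. ]
tray@.019 [575.6 116.8 245.2 166.1   5.2]
[[362  49]
 [322 178]
 [184 196]
 [163  68]] [[0.4609 0.0242]
 [0.4995 0.1833]
 [0.6893 0.209 ]
 [0.7039 0.0457]]
```

View pics/m2.png

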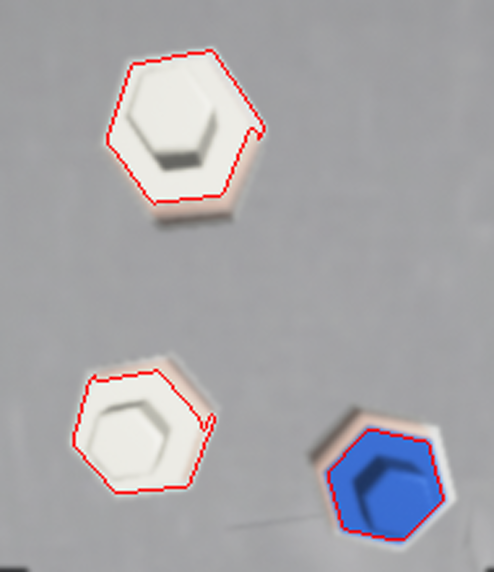

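The montage shows the lid hexagons outlined. White 2 is at about (230,48) and white 1 at (209,168), each with a small spur from the pink body. Blue is clean at (308,182). I'll clean up the masks, refine the tray from its rims and back wall, and cross-check with the side view.

```bash
cat >> m.py <<'E'
def hexa(c,s,m,q,z):
    m=cv2.morphologyEx(m.astype(np.uint8),cv2.MORPH_OPEN,np.ones((5,5)))
    return np.round(rect(c,s,big(m,q),z),1)
E
python3 - <<'E'
from m import *
s,c=pickle.load(open("c2.pkl","rb"));hsv=cv2.cvtColor(c["image"],cv2.COLOR_BGR2HSV)
H,S,V=[hsv[...,i].astype(int) for i in range(3)]
blue=(H>100)&(H<125)&(S>120)
for t in(220,228):
  for n,q in(("w1",(209,168)),("w2",(230,48))): print(t,n,hexa(c,s,(V>t)&(S<14),q,.05))
print("b",hexa(c,s,blue,(314,187),.05))
# side view knob: white/blue blobs
s0,d=pickle.load(open("c0.pkl","rb"));cs=d["side"];h2=cv2.cvtColor(cs["image"],cv2.COLOR_BGR2HSV).astype(int)
for n,X in(("w1",(.582,-.216)),("w2",(.559,-.3485)),("b",(.464,-.191))):
    print(n,"side px of knob top",proj(cs,s0,[[*X,.084],[*X,.05]]))
# tray
s,c=pickle.load(open("c1.pkl","rb"));im=c["image"];hsv=cv2.cvtColor(im,cv2.COLOR_BGR2HSV)
H,S,V=[hsv[...,i].astype(int) for i in range(3)]
g=((H>50)&(H<85)&(S>80))
def fit(pts,z):
    P=cast(c,s,pts,z)[:,:2];vx,vy,x,y=cv2.fitLine(P.astype(np.float32),cv2.DIST_HUBER,0,.001,.001)[:,0]
    return x,y,np.degrees(np.arctan2(vy,vx)),vx,vy
top=[(u,np.flatnonzero(g[30:90,u])[0]+30) for u in range(180,350) if g[30:90,u].any()]
bot=[(u,np.flatnonzero(g[160:205,u])[-1]+160) for u in range(205,350) if g[160:205,u].any()]
back=[(np.flatnonzero(g[v,140:220])[0]+140,v) for v in range(80,185)]
for n,p in(("top",top),("bot",bot),("back",back)):print(n,len(p),np.round(fit(p,.019),4),p[0],p[-1])
y=((H>18)&(H<32)&(S>130)).astype(np.uint8);k=big(y[:, :],(346,121));print("yellow bbox",cv2.boundingRect(k))
a=cv2.resize(im[40:205,150:375],None,fx=3.4,fy=3.4,interpolation=cv2.INTER_CUBIC);cv2.imwrite("pics/m1.png",a)
E
```

```text
220 w1 [ 583.5 -217.5   58.    53.8   71.4]
220 w2 [ 558.1 -346.7   56.5   57.7   38.4]
228 w1 [ 576.2 -222.9   35.4   60.    40. ]
228 w2 [ 557.9 -344.7   53.8   53.9   39. ]
b [ 464.4 -191.2   51.6   56.8   77.5]
w1 side px of knob top [[276.3123 240.6478]
 [276.1583 249.802 ]]
w2 side px of knob top [[280.4084 280.9993]
 [280.1561 290.237 ]]
b side px of knob top [[229.8896 241.2056]
 [230.5923 250.3422]]
top 170 [0.5792 0.0341 5.1884 0.9959 0.0904] (180, np.int64(66)) (349, np.int64(49))
bot 145 [0.5607 0.1989 5.1631 0.9959 0.09  ] (205, np.int64(195)) (349, np.int64(183))
back 105 [  0.6979   0.1236 -84.8487   0.0898  -0.996 ] (np.int64(164), 80) (np.int64(181), 184)
yellow bbox (306, 59, 53, 120)
```

View pics/m1.png

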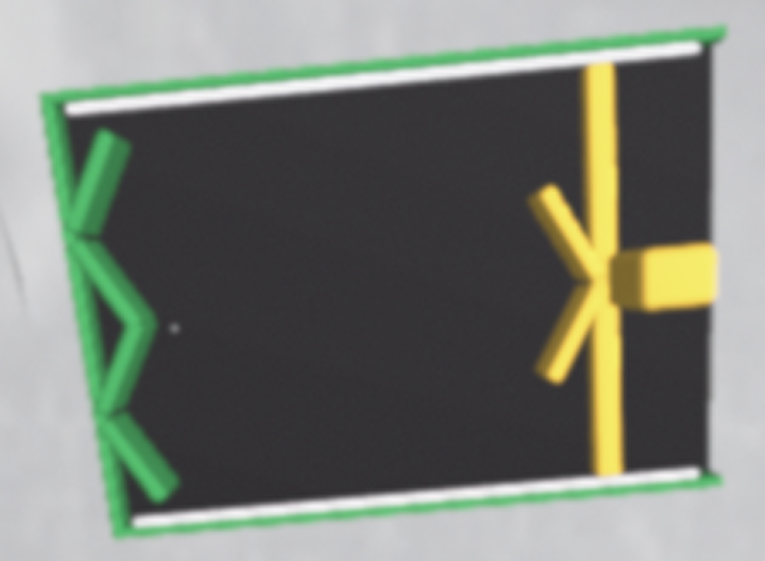

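```bash
python3 - <<'E'
from m import *
s,c=pickle.load(open("c1.pkl","rb"))
th=np.radians(5.17);R=np.array([[np.cos(th),np.sin(th)],[-np.sin(th),np.cos(th)]])
o=np.array([.5755,.117])
f=lambda X:(X[:,:2]-o)@R.T*1000
mp=lambda p:np.array(p)/3.4+[150,40]
print("tip",f(cast(c,s,mp([(156,320)]),.031)),"apexes",f(cast(c,s,mp([(97,237),(124,411)]),.031)))
print("arm tips tops",f(cast(c,s,mp([(132,146),(180,484)]),.031)))
print("tab top",f(cast(c,s,mp([(643,249),(718,243),(718,302),(643,309)]),.063)))
print("slide arms",f(cast(c,s,mp([(555,188),(563,380)]),.033)))
s0,d=pickle.load(open("c0.pkl","rb"))
for z,P in((.019,[(-125,-85),(-125,85),(125,85),(125,-85)]),(.031,[(79,0)]),(.063,[(-117,0)])):
    P=np.array(P)/1000@R+o;print(z,np.round(proj(d["side"],s0,np.c_[P,np.full(len(P),z)])).tolist())
cv2.imwrite("pics/s1.png",cv2.resize(d["side"]["image"][120:320,180:320],None,fx=4,fy=3,interpolation=cv2.INTER_CUBIC)[:600])
E
```

```text
tip [[90.1188 -0.4543]] apexes [[107.1354 -31.5545]
 [107.2869  32.0306]]
arm tips tops [[ 89.6878 -60.9641]
 [ 90.0294  62.1299]]
tab top [[ -81.4378   -9.5333]
 [-106.189    -9.2371]
 [-106.3508    9.8289]
 [ -81.1987    9.8889]]
slide arms [[-58.9689 -33.4177]
 [-59.4588  34.892 ]]
0.019 [[218.0, 209.0], [206.0, 177.0], [277.0, 164.0], [295.0, 193.0]]
0.031 [[272.0, 177.0]]
0.063 [[213.0, 181.0]]
```

View pics/s1.png

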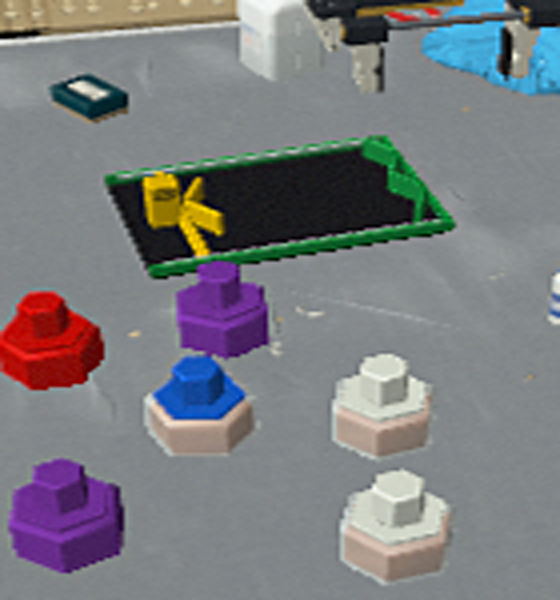

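m1 shows the notch tip at crop (156,320), apexes at (97,237) and (124,411), and the tab top centred at (680,277). s1 shows the same layout with the path from the jars to the tray clear. The notch sits further back than the outline centre suggests, so I'll seat the jars by contact. First I'll grip white 1 (flat normal about -20°).

{"name": "play_rows", "arguments": {
  "rows": [
    {"slide":[0.06,-0.195,0],"delta_rot":[0,0,0],"fingers":0.2},
    {"slide":[0.06,-0.195,0],"delta_rot":[0,0,0],"fingers":0.2},
    {"slide":[0,0,0.12],"delta_rot":[0,0,0.87],"fingers":0.2},
    {"slide":[0,0,0.12],"delta_rot":[0,0,0.87],"fingers":0.2},
    {"slide":[0,0,0.12],"delta_rot":[0,0,0.87],"fingers":0.2},
    {"slide":[0,0,0.12],"delta_rot":[0,0,0.87],"fingers":0.2},
    {"slide":[0,0,0.12],"delta_rot":[0,0,0.87],"fingers":0.2},
    {"slide":[0,0,0],"delta_rot":[0,0,0],"fingers":0.2}
  ]
}}

```text
time_s: 3.38
tcp_pos: [0.5829, -0.2163, 0.1352]
eef_rot: [179.8, -0.0, -109.8]
contact_force: [-0.6, -0.1, 0.3]
gripper_width: 0.0528
gripper_force: 0.0
```

```bash
python3 - <<'E'
from plant import r
from m import *
s=r.get_state();c=r.capture("wrist");print(s["tcp_pos"],s["eef_rot"],s["time_s"])
pickle.dump((s,c),open("c3.pkl","wb"));cv2.imwrite("pics/w3.png",c["image"])
print(proj(c,s,[[.5835,-.2175,.084],[.5835,-.2175,.05],[.558,-.346,.084]]))
E
```

```text
[ 0.5829 -0.2163  0.1352] [ 179.8416   -0.0298 -109.8429] 3.375
[[258.5372 210.5548]
 [258.4481 199.0919]
 [229.8519  29.6595]]
```

View pics/w3.png

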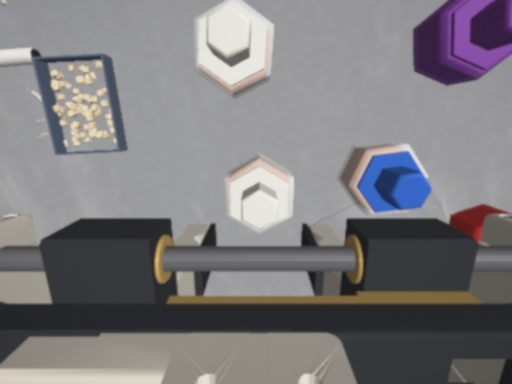

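w3: white 1's knob top is at about (260,203) between the fingers, 6 px above prediction. White 2's knob is at (229,33) and blue's at (405,185). I'll triangulate across the two views to check the heights.

```bash
python3 - <<'E'
from m import *
from scipy.optimize import least_squares
V=[pickle.load(open(f"c{i}.pkl","rb")) for i in(2,3)]
obs={"w1":[(209,168),(260,203)],"w2":[(228,42),(229,31)],"b":[(316,187),(407,185)]}
def edge(c,near,w):  # knob-top centre: contour in the edge map nearest to given pixel
    pass
for n,o in obs.items():
    f=lambda X:np.concatenate([proj(c,s,X)[0]-q for (s,c),q in zip(V,o)])
    r_=least_squares(f,[.55,-.2,.084]);print(n,r_.x,np.round(r_.fun,1),[cast(c,s,q,.084)[0,:2] for (s,c),q in zip(V,o)])
for s,c in V:
    hsv=cv2.cvtColor(c["image"],cv2.COLOR_BGR2HSV);H,S,Vv=[hsv[...,i].astype(int) for i in range(3)]
    q=(314,187) if s["tcp_pos"][2]>.2 else (400,183)
    print("b lid",hexa(c,s,(H>100)&(H<125)&(S>120),q,.05))
s,c=V[1];hsv=cv2.cvtColor(c["image"],cv2.COLOR_BGR2HSV);H,S,Vv=[hsv[...,i].astype(int) for i in range(3)]
for q in((260,195),(230,45)): print("w lid",[hexa(c,s,(Vv>t)&(S<14),q,.05) for t in(205,220)])
E
```

```text
w1 [ 0.5819 -0.2194  0.0728] [ 1.  -0.7 -0.5  0.8] [array([ 0.5811, -0.2204]), array([ 0.5803, -0.2231])]
w2 [ 0.5586 -0.3516  0.0634] [-0.1 -0.2  0.1  0.1] [array([ 0.5564, -0.3461]), array([ 0.5588, -0.3454])]
b [ 0.4594 -0.193   0.0691] [-1.2  1.9  0.4 -1.6] [array([ 0.4613, -0.1988]), array([ 0.4667, -0.1978])]
b lid [ 464.4 -191.2   51.6   56.8   77.5]
b lid [ 461.3 -190.5   52.6   64.9   76.4]
w lid [array([ 580.4, -217.1,   56.6,   56.8,   68.7]), array([ 581.1, -217.9,   55.7,   55.1,   68.7])]
w lid [array([ 558.9, -347.8,   56.1,   61. ,   37.3]), array([ 559.4, -346.6,   58.3,   54.5,   60.7])]
```

{"name": "play_rows", "arguments": {
  "rows": [
    {"slide":[0.02,0,0.2],"delta_rot":[0,0,0],"fingers":0.2},
    {"slide":[0,0,0.2],"delta_rot":[0,0,0],"fingers":0.2},
    {"slide":[0,0,0.15],"delta_rot":[0,0,0],"fingers":0.2},
    {"slide":[0,0,0],"delta_rot":[0,0,0],"fingers":0.2},
    {"slide":[0,0,0],"delta_rot":[0,0,0],"fingers":-1},
    {"slide":[0,0,0],"delta_rot":[0,0,0],"fingers":-1},
    {"slide":[0,0,0],"delta_rot":[0,0,0],"fingers":-1},
    {"slide":[0,0,0],"delta_rot":[0,0,0],"fingers":-1}
  ],
  "squeeze": 25
}}

```text
time_s: 4.42
tcp_pos: [0.5828, -0.2204, 0.0551]
eef_rot: [-179.9, 0.0, -109.9]
contact_force: [-1.3, 1.9, 6.2]
gripper_width: 0.0297
gripper_force: 25.0
```

{"name": "play_rows", "arguments": {
  "rows": [
    {"slide":[0,0,-0.15],"delta_rot":[0,0,0],"fingers":-1},
    {"slide":[0,0,-0.25],"delta_rot":[0,0,0],"fingers":-1},
    {"slide":[0,0,-0.3],"delta_rot":[0,0,0],"fingers":-1},
    {"slide":[0,0,0],"delta_rot":[0,0,0],"fingers":-1}
  ]
}}

```text
time_s: 4.92
tcp_pos: [0.5848, -0.2208, 0.1633]
eef_rot: [-179.6, 0.1, -109.9]
contact_force: [0.4, -0.0, -3.0]
gripper_width: 0.0295
gripper_force: 25.0
```

```bash
python3 - <<'E'
from m import *
s,c=pickle.load(open("c1.pkl","rb"))
th=np.radians(5.17);R=np.array([[np.cos(th),np.sin(th)],[-np.sin(th),np.cos(th)]])
mp=lambda p:np.array(p)/3.4+[150,40]
dz=.013
P=[];Q=[]
for px,z,t in(((156,320),.031,(79,0)),((97,237),.031,(98.1,-33.3)),((124,411),.031,(98.1,33.3)),((132,146),.031,(79.,-66.5)),((180,484),.031,(79.,66.5))):
    P.append(cast(c,s,mp([px]),z-dz)[0,:2]);Q.append(np.array(t)/1000)
for dz in (0,.013):
  P=[cast(c,s,mp([px]),z-dz)[0,:2] for px,z in(((156,320),.031),((97,237),.031),((124,411),.031),((132,146),.031),((180,484),.031))]
  print(dz,"origins",[p-q@R for p,q in zip(P,Q)],np.mean([p-q@R for p,q in zip(P,Q)],0))
  o=np.mean([p-q@R for p,q in zip(P,Q)],0)
  f=lambda px,z:((cast(c,s,mp(px),z-dz)[:,:2]-o)@R.T*1000).round(1).tolist()
  print("corners",f([(42,95),(725,30),(720,483),(118,535)],.019),"tab",f([(643,249),(718,243),(718,302),(643,309)],.063))
  for t in((.06,.0333),(.06,-.0333),(.003,0)): print(t,o+np.array(t)@R)
E
```

```text
0 origins [array([0.5866, 0.1175]), array([0.5843, 0.1196]), array([0.5848, 0.1166]), array([0.5856, 0.1235]), array([0.5869, 0.1136])] [0.5856 0.1182]
corners [[112.0, -83.0], [-134.2, -82.4], [-133.9, 83.1], [110.8, 83.1]] tab [[-91.6, -9.8], [-116.4, -9.5], [-116.6, 9.6], [-91.4, 9.7]]
(0.06, 0.0333) [0.6424 0.1567]
(0.06, -0.0333) [0.6484 0.0904]
(0.003, 0) [0.5886 0.1184]
0.013 origins [array([0.5895, 0.1181]), array([0.588, 0.119]), array([0.5882, 0.1183]), array([0.5887, 0.1218]), array([0.5896, 0.1165])] [0.5888 0.1187]
corners [[112.8, -85.9], [-142.2, -85.3], [-141.9, 86.1], [111.5, 86.1]] tab [[-98.6, -10.1], [-124.3, -9.8], [-124.5, 10.0], [-98.3, 10.1]]
(0.06, 0.0333) [0.6456 0.1573]
(0.06, -0.0333) [0.6516 0.091 ]
(0.003, 0) [0.5918 0.119 ]
```

{"name": "play_rows", "arguments": {
  "rows": [
    {"slide":[0,0,0],"delta_rot":[0,0,0.53],"fingers":-1},
    {"slide":[0,0,0],"delta_rot":[0,0,0.54],"fingers":-1},
    {"slide":[-0.2,0.06,0],"delta_rot":[0,0,0],"fingers":-1},
    {"slide":[-0.35,0.11,0],"delta_rot":[0,0,0],"fingers":-1},
    {"slide":[-0.35,0.11,0],"delta_rot":[0,0,0],"fingers":-1},
    {"slide":[-0.35,0.11,0],"delta_rot":[0,0,0],"fingers":-1},
    {"slide":[-0.35,0.11,0],"delta_rot":[0,0,0],"fingers":-1},
    {"slide":[-0.35,0.11,0],"delta_rot":[0,0,0],"fingers":-1}
  ]
}}

```text
time_s: 5.92
tcp_pos: [0.6217, 0.0852, 0.158]
eef_rot: [179.9, -0.0, -114.9]
contact_force: [0.0, 0.8, -1.6]
gripper_width: 0.0299
gripper_force: 25.0
```

{"name": "play_rows", "arguments": {
  "rows": [
    {"slide":[-0.3,0.11,0],"delta_rot":[0,0,0],"fingers":-1},
    {"slide":[-0.17,0.06,0],"delta_rot":[0,0,0],"fingers":-1},
    {"slide":[0,0,0],"delta_rot":[0,0,0],"fingers":-1},
    {"slide":[0,0,0],"delta_rot":[0,0,0],"fingers":-1}
  ]
}}

```text
time_s: 6.42
tcp_pos: [0.6284, 0.1575, 0.1584]
eef_rot: [180.0, -0.1, -114.9]
contact_force: [-0.2, -0.6, -1.5]
gripper_width: 0.0296
gripper_force: 25.0
```

{"name": "play_rows", "arguments": {
  "rows": [
    {"slide":[0,0,0.2],"delta_rot":[0,0,0],"fingers":-1},
    {"slide":[0,0,0.2],"delta_rot":[0,0,0],"fingers":-1},
    {"slide":[0,0,0.15],"delta_rot":[0,0,0],"fingers":-1},
    {"slide":[0,0,0.05],"delta_rot":[0,0,0],"fingers":-1},
    {"slide":[0,0,0],"delta_rot":[0,0,0],"fingers":-1},
    {"slide":[0,0,0],"delta_rot":[0,0,0],"fingers":-1}
  ]
}}

```text
time_s: 7.18
tcp_pos: [0.6295, 0.1582, 0.0703]
eef_rot: [-179.9, 0.1, -114.9]
contact_force: [-0.5, -0.4, -2.2]
gripper_width: 0.0298
gripper_force: 25.0
```

{"name": "play_rows", "arguments": {
  "rows": [
    {"slide":[0,0,0.02],"delta_rot":[0,0,0],"fingers":-1},
    {"slide":[0,0,0],"delta_rot":[0,0,0],"fingers":-1}
  ]
}}

```text
time_s: 7.42
tcp_pos: [0.6288, 0.1583, 0.0663]
eef_rot: [-180.0, 0.0, -114.8]
contact_force: [0.0, 0.3, -1.9]
gripper_width: 0.0302
gripper_force: 25.0
```

{"name": "play_rows", "arguments": {
  "rows": [
    {"slide":[0,0,0.02],"delta_rot":[0,0,0],"fingers":-1},
    {"slide":[0,0,0],"delta_rot":[0,0,0],"fingers":-1},
    {"slide":[0,0,0.012],"delta_rot":[0,0,0],"fingers":-1},
    {"slide":[0,0,0],"delta_rot":[0,0,0],"fingers":-1},
    {"slide":[0,0,0],"delta_rot":[0,0,0],"fingers":-1}
  ]
}}

```text
time_s: 8.05
tcp_pos: [0.6287, 0.1582, 0.0612]
eef_rot: [180.0, -0.0, -114.8]
contact_force: [0.1, 0.4, -2.2]
gripper_width: 0.0298
gripper_force: 25.0
```

{"name": "play_rows", "arguments": {
  "rows": [
    {"slide":[0,0,0.01],"delta_rot":[0,0,0],"fingers":-1},
    {"slide":[0,0,0],"delta_rot":[0,0,0],"fingers":-1},
    {"slide":[0,0,0],"delta_rot":[0,0,0],"fingers":-1}
  ]
}}

```text
time_s: 8.43
tcp_pos: [0.6288, 0.1582, 0.0611]
eef_rot: [-180.0, 0.0, -114.8]
contact_force: [-5.5, -0.5, 8.3]
gripper_width: 0.03
gripper_force: 25.0
```

{"name": "play_rows", "arguments": {
  "rows": [
    {"slide":[-0.011,-0.04,-0.004],"delta_rot":[0,0,0],"fingers":-1},
    {"slide":[-0.02,-0.034,0],"delta_rot":[0,0,0],"fingers":-1},
    {"slide":[0,0,0],"delta_rot":[0,0,0],"fingers":-1},
    {"slide":[0,0,0],"delta_rot":[0,0,0],"fingers":-1}
  ]
}}

```text
time_s: 8.93
tcp_pos: [0.6414, 0.1577, 0.0611]
eef_rot: [-180.0, 0.0, -114.8]
contact_force: [-2.7, 0.1, 6.3]
gripper_width: 0.0297
gripper_force: 25.0
```

{"name": "play_rows", "arguments": {
  "rows": [
    {"slide":[-0.0067,-0.0115,0],"delta_rot":[0,0,0],"fingers":-1},
    {"slide":[-0.0067,-0.0115,0],"delta_rot":[0,0,0],"fingers":-1},
    {"slide":[0,0,0],"delta_rot":[0,0,0],"fingers":-1},
    {"slide":[0,0,0],"delta_rot":[0,0,0],"fingers":-1}
  ]
}}

```text
time_s: 9.43
tcp_pos: [0.6443, 0.158, 0.0612]
eef_rot: [180.0, -0.0, -114.8]
contact_force: [-7.7, 0.3, 9.1]
gripper_width: 0.0297
gripper_force: 25.0
```

{"name": "play_rows", "arguments": {
  "rows": [
    {"slide":[-0.0067,-0.0115,-0.003],"delta_rot":[0,0,0],"fingers":-1},
    {"slide":[0,0,0],"delta_rot":[0,0,0],"fingers":-1},
    {"slide":[-0.0067,-0.0115,0],"delta_rot":[0,0,0],"fingers":-1},
    {"slide":[0,0,0],"delta_rot":[0,0,0],"fingers":-1}
  ]
}}

```text
time_s: 9.93
tcp_pos: [0.6447, 0.1578, 0.0614]
eef_rot: [179.7, -0.3, -114.8]
contact_force: [-20.1, 2.3, 18.0]
gripper_width: 0.0299
gripper_force: 25.0
```

{"name": "play_rows", "arguments": {
  "rows": [
    {"slide":[0.0067,0.0115,-0.003],"delta_rot":[0,0,0],"fingers":-1},
    {"slide":[0,0,0],"delta_rot":[0,0,0],"fingers":0},
    {"slide":[0,0,0],"delta_rot":[0,0,0],"fingers":0},
    {"slide":[0,0,0],"delta_rot":[0,0,0],"fingers":0},
    {"slide":[0,0,-0.05],"delta_rot":[0,0,0],"fingers":0},
    {"slide":[0,0,-0.2],"delta_rot":[0,0,0],"fingers":0},
    {"slide":[0,0,-0.3],"delta_rot":[0,0,0],"fingers":0.2},
    {"slide":[0,0,0],"delta_rot":[0,0,0],"fingers":0.2}
  ]
}}

```text
time_s: 10.92
tcp_pos: [0.6494, 0.1593, 0.1488]
eef_rot: [-179.7, 0.3, -114.8]
contact_force: [-0.1, 0.4, -0.1]
gripper_width: 0.052
gripper_force: 0.0
```

{"name": "play_rows", "arguments": {
  "rows": [
    {"slide":[0.2,-0.05,0],"delta_rot":[0,0,0],"fingers":0.2},
    {"slide":[0.35,-0.09,0],"delta_rot":[0,0,0],"fingers":0.2},
    {"slide":[0.38,-0.1,0],"delta_rot":[0,0,0],"fingers":0.2},
    {"slide":[0.38,-0.1,0],"delta_rot":[0,0,0],"fingers":0.2},
    {"slide":[0.38,-0.1,0],"delta_rot":[0,0,0],"fingers":0.2},
    {"slide":[0.38,-0.1,0],"delta_rot":[0,0,0],"fingers":0.2},
    {"slide":[0.38,-0.1,0],"delta_rot":[0,0,0],"fingers":0.2},
    {"slide":[0.38,-0.1,0],"delta_rot":[0,0,0],"fingers":0.2}
  ]
}}

```text
time_s: 11.92
tcp_pos: [0.5675, -0.2759, 0.1434]
eef_rot: [180.0, -0.0, -114.9]
contact_force: [0.6, -0.6, -0.8]
gripper_width: 0.0528
gripper_force: 0.0
```

{"name": "play_rows", "arguments": {
  "rows": [
    {"slide":[0.3,-0.08,0],"delta_rot":[0,0,0],"fingers":0.2},
    {"slide":[0.2,-0.055,0],"delta_rot":[0,0,0],"fingers":0.2},
    {"slide":[0,0,0],"delta_rot":[0,0,-0.4],"fingers":0.2},
    {"slide":[0,0,0],"delta_rot":[0,0,0],"fingers":0.2}
  ]
}}

```text
time_s: 12.42
tcp_pos: [0.5551, -0.3502, 0.1432]
eef_rot: [179.9, 0.0, -113.0]
contact_force: [0.1, 0.4, 0.1]
gripper_width: 0.0526
gripper_force: 0.0
```

{"name": "play_rows", "arguments": {
  "rows": [
    {"slide":[-0.014,-0.021,0.2],"delta_rot":[0,0,0],"fingers":0.2},
    {"slide":[0,0,0.25],"delta_rot":[0,0,0],"fingers":0.2},
    {"slide":[0,0,0.14],"delta_rot":[0,0,0],"fingers":0.2},
    {"slide":[0,0,0],"delta_rot":[0,0,0],"fingers":0.2},
    {"slide":[0,0,0],"delta_rot":[0,0,0],"fingers":-1},
    {"slide":[0,0,0],"delta_rot":[0,0,0],"fingers":-1},
    {"slide":[0,0,0],"delta_rot":[0,0,0],"fingers":-1},
    {"slide":[0,0,0],"delta_rot":[0,0,0],"fingers":-1}
  ]
}}

```text
time_s: 13.42
tcp_pos: [0.5599, -0.3494, 0.0563]
eef_rot: [-179.9, 0.0, -113.0]
contact_force: [-1.9, 2.7, 6.2]
gripper_width: 0.0298
gripper_force: 25.0
```

{"name": "play_rows", "arguments": {
  "rows": [
    {"slide":[0,0,-0.15],"delta_rot":[0,0,0],"fingers":-1},
    {"slide":[0,0,-0.25],"delta_rot":[0,0,0],"fingers":-1},
    {"slide":[0,0,-0.3],"delta_rot":[0,0,0],"fingers":-1},
    {"slide":[0,0,0],"delta_rot":[0,0,0.4],"fingers":-1},
    {"slide":[0,0,0],"delta_rot":[0,0,0],"fingers":-1}
  ]
}}

```text
time_s: 14.05
tcp_pos: [0.5593, -0.349, 0.1597]
eef_rot: [180.0, 0.0, -114.9]
contact_force: [0.2, 0.3, -3.6]
gripper_width: 0.0296
gripper_force: 25.0
```

{"name": "play_rows", "arguments": {
  "rows": [
    {"slide":[-0.25,0.066,0],"delta_rot":[0,0,0],"fingers":-1},
    {"slide":[-0.38,0.1,0],"delta_rot":[0,0,0],"fingers":-1},
    {"slide":[-0.38,0.1,0],"delta_rot":[0,0,0],"fingers":-1},
    {"slide":[-0.38,0.1,0],"delta_rot":[0,0,0],"fingers":-1},
    {"slide":[-0.38,0.1,0],"delta_rot":[0,0,0],"fingers":-1},
    {"slide":[-0.38,0.1,0],"delta_rot":[0,0,0],"fingers":-1},
    {"slide":[-0.38,0.1,0],"delta_rot":[0,0,0],"fingers":-1},
    {"slide":[-0.25,0.07,0],"delta_rot":[0,0,0],"fingers":-1}
  ]
}}

```text
time_s: 15.05
tcp_pos: [0.634, 0.0779, 0.1583]
eef_rot: [179.9, -0.1, -114.7]
contact_force: [1.0, -0.1, -1.6]
gripper_width: 0.0298
gripper_force: 25.0
```

{"name": "play_rows", "arguments": {
  "rows": [
    {"slide":[-0.08,0.025,0],"delta_rot":[0,0,0],"fingers":-1},
    {"slide":[0,0,0],"delta_rot":[0,0,0],"fingers":-1},
    {"slide":[0,0,0],"delta_rot":[0,0,0],"fingers":-1}
  ]
}}

```text
time_s: 15.42
tcp_pos: [0.6359, 0.0867, 0.1595]
eef_rot: [179.9, -0.1, -114.9]
contact_force: [-0.7, -0.7, -2.1]
gripper_width: 0.0301
gripper_force: 25.0
```

{"name": "play_rows", "arguments": {
  "rows": [
    {"slide":[0,0,0.2],"delta_rot":[0,0,0],"fingers":-1},
    {"slide":[0,0,0.22],"delta_rot":[0,0,0],"fingers":-1},
    {"slide":[0,0,0.16],"delta_rot":[0,0,0],"fingers":-1},
    {"slide":[0,0,0.035],"delta_rot":[0,0,0],"fingers":-1},
    {"slide":[0,0,0],"delta_rot":[0,0,0],"fingers":-1},
    {"slide":[0,0,0.025],"delta_rot":[0,0,0],"fingers":-1},
    {"slide":[0,0,0],"delta_rot":[0,0,0],"fingers":-1}
  ]
}}

```text
time_s: 16.3
tcp_pos: [0.6366, 0.0879, 0.0649]
eef_rot: [-180.0, 0.0, -114.8]
contact_force: [-0.3, 0.3, -2.4]
gripper_width: 0.0302
gripper_force: 25.0
```

{"name": "play_rows", "arguments": {
  "rows": [
    {"slide":[0,0,0.018],"delta_rot":[0,0,0],"fingers":-1},
    {"slide":[0,0,0.007],"delta_rot":[0,0,0],"fingers":-1},
    {"slide":[0,0,0],"delta_rot":[0,0,0],"fingers":-1},
    {"slide":[0,0,0],"delta_rot":[0,0,0],"fingers":-1}
  ]
}}

```text
time_s: 16.8
tcp_pos: [0.6369, 0.0882, 0.0623]
eef_rot: [-179.9, 0.1, -114.8]
contact_force: [-3.4, -0.6, 9.7]
gripper_width: 0.0296
gripper_force: 25.0
```

{"name": "play_rows", "arguments": {
  "rows": [
    {"slide":[-0.021,-0.026,-0.004],"delta_rot":[0,0,0],"fingers":-1},
    {"slide":[-0.021,-0.026,0],"delta_rot":[0,0,0],"fingers":-1},
    {"slide":[0,0,0],"delta_rot":[0,0,0],"fingers":-1},
    {"slide":[0,0,0],"delta_rot":[0,0,0],"fingers":-1}
  ]
}}

```text
time_s: 17.3
tcp_pos: [0.6461, 0.0902, 0.0623]
eef_rot: [-180.0, -0.0, -114.8]
contact_force: [-4.2, -0.2, 7.4]
gripper_width: 0.0297
gripper_force: 25.0
```

{"name": "play_rows", "arguments": {
  "rows": [
    {"slide":[-0.0067,-0.0115,0],"delta_rot":[0,0,0],"fingers":-1},
    {"slide":[-0.0067,-0.0115,0],"delta_rot":[0,0,0],"fingers":-1},
    {"slide":[0,0,0],"delta_rot":[0,0,0],"fingers":-1},
    {"slide":[0,0,0],"delta_rot":[0,0,0],"fingers":-1}
  ]
}}

```text
time_s: 17.8
tcp_pos: [0.65, 0.0907, 0.0623]
eef_rot: [-180.0, 0.0, -114.8]
contact_force: [-4.6, 0.4, 7.2]
gripper_width: 0.0297
gripper_force: 25.0
```

{"name": "play_rows", "arguments": {
  "rows": [
    {"slide":[-0.0067,-0.0115,0],"delta_rot":[0,0,0],"fingers":-1},
    {"slide":[-0.0033,-0.0058,0],"delta_rot":[0,0,0],"fingers":-1},
    {"slide":[0,0,0],"delta_rot":[0,0,0],"fingers":-1},
    {"slide":[0,0,0],"delta_rot":[0,0,0],"fingers":-1}
  ]
}}

```text
time_s: 18.3
tcp_pos: [0.6517, 0.0908, 0.0624]
eef_rot: [179.9, -0.1, -114.8]
contact_force: [-9.5, 0.7, 12.0]
gripper_width: 0.0298
gripper_force: 25.0
```

{"name": "play_rows", "arguments": {
  "rows": [
    {"slide":[-0.0067,-0.0115,-0.003],"delta_rot":[0,0,0],"fingers":-1},
    {"slide":[0,0,0],"delta_rot":[0,0,0],"fingers":-1},
    {"slide":[-0.0033,-0.0058,0],"delta_rot":[0,0,0],"fingers":-1},
    {"slide":[0,0,0],"delta_rot":[0,0,0],"fingers":-1}
  ]
}}

```text
time_s: 18.8
tcp_pos: [0.6521, 0.0906, 0.0625]
eef_rot: [179.7, -0.2, -114.8]
contact_force: [-17.9, 1.2, 18.0]
gripper_width: 0.03
gripper_force: 25.0
```

{"name": "play_rows", "arguments": {
  "rows": [
    {"slide":[0.0067,0.0115,-0.003],"delta_rot":[0,0,0],"fingers":-1},
    {"slide":[0,0,0],"delta_rot":[0,0,0],"fingers":0},
    {"slide":[0,0,0],"delta_rot":[0,0,0],"fingers":0},
    {"slide":[0,0,0],"delta_rot":[0,0,0],"fingers":0},
    {"slide":[0,0,-0.05],"delta_rot":[0,0,0],"fingers":0},
    {"slide":[0,0,-0.2],"delta_rot":[0,0,0],"fingers":0},
    {"slide":[0,0,-0.3],"delta_rot":[0,0,0],"fingers":0.2},
    {"slide":[0,0,0],"delta_rot":[0,0,0],"fingers":0.2}
  ]
}}

```text
time_s: 19.8
tcp_pos: [0.6568, 0.0917, 0.1495]
eef_rot: [-179.7, 0.3, -114.8]
contact_force: [0.2, 0.1, -0.9]
gripper_width: 0.0516
gripper_force: 0.0
```

{"name": "play_rows", "arguments": {
  "rows": [
    {"slide":[0.2,0.035,0],"delta_rot":[0,0,0],"fingers":0.2},
    {"slide":[0.35,0.06,0],"delta_rot":[0,0,0],"fingers":0.2},
    {"slide":[0.35,0.06,0],"delta_rot":[0,0,0],"fingers":0.2},
    {"slide":[0.35,0.06,0],"delta_rot":[0,0,0],"fingers":0.2},
    {"slide":[0.35,0.06,0],"delta_rot":[0,0,0],"fingers":0.2},
    {"slide":[0.35,0.06,0],"delta_rot":[0,0,0],"fingers":0.2},
    {"slide":[0.32,0.057,0],"delta_rot":[0,0,0],"fingers":0.2},
    {"slide":[0,0,0],"delta_rot":[0,0,0.99],"fingers":0.2}
  ]
}}

```text
time_s: 20.8
tcp_pos: [0.4556, -0.1952, 0.1447]
eef_rot: [180.0, 0.0, -119.7]
contact_force: [0.8, -0.1, 0.0]
gripper_width: 0.0528
gripper_force: 0.0
```

{"name": "play_rows", "arguments": {
  "rows": [
    {"slide":[0,0,0],"delta_rot":[0,0,0.99],"fingers":0.2},
    {"slide":[0,0,0],"delta_rot":[0,0,0.99],"fingers":0.2},
    {"slide":[0,0,0],"delta_rot":[0,0,0.99],"fingers":0.2},
    {"slide":[0,0,0],"delta_rot":[0,0,0],"fingers":0.2}
  ]
}}

```text
time_s: 21.3
tcp_pos: [0.4577, -0.1933, 0.1446]
eef_rot: [-180.0, 0.0, -133.0]
contact_force: [-0.2, 0.2, -0.3]
gripper_width: 0.0528
gripper_force: 0.0
```

```bash
python3 - <<'E'
from plant import r
from m import *
s=r.get_state();c=r.capture("wrist");print(s["tcp_pos"],s["eef_rot"],s["time_s"])
pickle.dump((s,c),open("c4.pkl","wb"));cv2.imwrite("pics/w4.png",c["image"])
hsv=cv2.cvtColor(c["image"],cv2.COLOR_BGR2HSV);H,S,V=[hsv[...,i].astype(int) for i in range(3)]
b=(H>100)&(H<125)&(S>120)
m=b.copy();m[:120]=0;m[225:]=0;m[:,:150]=0;m[:,350:]=0
k=big(m,(258,190));print("bbox",cv2.boundingRect(k));hu=cv2.convexHull(k)
print("lid rect",rect(c,s,k,.037),cv2.approxPolyDP(hu,3,True)[:,0].tolist())
ys,xs=np.nonzero(m);print(np.histogram(V[m],8))
dk=m&(V<170);print("dark (knob side) bbox",cv2.boundingRect(dk.astype(np.uint8)))
X=s["tcp_pos"];print("tcp axis px",proj(c,s,[[X[0],X[1],.071],[X[0],X[1],.037]]))
E
```

```text
[ 0.4577 -0.1933  0.1446] [-179.9917    0.01   -132.9721] 21.3
bbox (230, 172, 54, 53)
lid rect (463.8633117675781, -191.20135498046875, 54.84193420410156, 53.80604934692383, 48.402435302734375) [[230, 187], [256, 172], [283, 187], [283, 217], [270, 224], [244, 224], [233, 219]]
(array([ 82,  24,  27, 116,  82, 121, 991, 894]), array([124.   , 136.375, 148.75 , 161.125, 173.5  , 185.875, 198.25 ,
       210.625, 223.   ]))
dark (knob side) bbox (240, 187, 32, 36)
tcp axis px [[259.5831 203.0005]
 [259.4728 193.3168]]
```

{"name": "play_rows", "arguments": {
  "rows": [
    {"slide":[-0.06,-0.018,0],"delta_rot":[0,0,0],"fingers":0.2},
    {"slide":[0,0,0],"delta_rot":[0,0,0],"fingers":0.2},
    {"slide":[0,0,0],"delta_rot":[0,0,0],"fingers":0.2}
  ]
}}

```text
time_s: 21.72
tcp_pos: [0.4658, -0.1883, 0.1444]
eef_rot: [180.0, -0.0, -133.0]
contact_force: [0.3, -0.2, -0.3]
gripper_width: 0.0526
gripper_force: 0.0
```

```bash
python3 - <<'E'
from plant import r
from m import *
s=r.get_state();c=r.capture("wrist");print(s["tcp_pos"],s["eef_rot"],s["time_s"])
pickle.dump((s,c),open("c5.pkl","wb"))
hsv=cv2.cvtColor(c["image"],cv2.COLOR_BGR2HSV);H,S,V=[hsv[...,i].astype(int) for i in range(3)]
m=(H>100)&(H<125)&(S>120)
m[:120]=0;m[225:]=0;m[:,:150]=0;m[:,350:]=0
k=big(m,(258,190));print("bbox",cv2.boundingRect(k));hu=cv2.convexHull(k)
print(cv2.approxPolyDP(hu,2,True)[:,0].tolist())
X=s["tcp_pos"];print("tcp axis px",proj(c,s,[[X[0],X[1],.071],[X[0],X[1],.037]]))
# same lid measure for white 1 in c3
s,c=pickle.load(open("c3.pkl","rb"));hsv=cv2.cvtColor(c["image"],cv2.COLOR_BGR2HSV).astype(int)
m=((hsv[...,2]>205)&(hsv[...,1]<14)).astype(np.uint8);m[240:]=0;k=big(cv2.morphologyEx(m,cv2.MORPH_OPEN,np.ones((5,5))),(260,195))
print("w1",cv2.approxPolyDP(cv2.convexHull(k),2,True)[:,0].tolist(),proj(c,s,[[.5829,-.2163,.037]]))
E
```

```text
[ 0.4658 -0.1883  0.1444] [ 179.9871   -0.0102 -132.9559] 21.725
bbox (232, 163, 55, 60)
[[261, 163], [286, 178], [286, 208], [259, 222], [233, 208], [232, 179]]
tcp axis px [[259.5537 203.093 ]
 [259.4342 193.4032]]
w1 [[262, 168], [293, 184], [290, 215], [265, 227], [258, 227], [231, 215], [231, 183], [257, 168]] [[259.419  196.3802]]
```

{"name": "play_rows", "arguments": {
  "rows": [
    {"slide":[0,0,0.2],"delta_rot":[0,0,0],"fingers":0.2},
    {"slide":[0,0,0.25],"delta_rot":[0,0,0],"fingers":0.2},
    {"slide":[0,0,0.14],"delta_rot":[0,0,0],"fingers":0.2},
    {"slide":[0,0,0],"delta_rot":[0,0,0],"fingers":0.2},
    {"slide":[0,0,0],"delta_rot":[0,0,0],"fingers":-1},
    {"slide":[0,0,0],"delta_rot":[0,0,0],"fingers":-1},
    {"slide":[0,0,0],"delta_rot":[0,0,0],"fingers":-1},
    {"slide":[0,0,0],"delta_rot":[0,0,0],"fingers":-1}
  ]
}}

```text
time_s: 22.78
tcp_pos: [0.4662, -0.1885, 0.0568]
eef_rot: [-179.9, 0.0, -133.0]
contact_force: [-1.8, 2.3, 6.9]
gripper_width: 0.0298
gripper_force: 25.0
```

{"name": "play_rows", "arguments": {
  "rows": [
    {"slide":[0,0,-0.15],"delta_rot":[0,0,0],"fingers":-1},
    {"slide":[0,0,-0.25],"delta_rot":[0,0,0],"fingers":-1},
    {"slide":[0,0,-0.3],"delta_rot":[0,0,0],"fingers":-1},
    {"slide":[0,0,0],"delta_rot":[0,0,-0.99],"fingers":-1},
    {"slide":[0,0,0],"delta_rot":[0,0,-0.99],"fingers":-1},
    {"slide":[0,0,0],"delta_rot":[0,0,-0.99],"fingers":-1},
    {"slide":[0,0,0],"delta_rot":[0,0,-0.99],"fingers":-1},
    {"slide":[0,0,0],"delta_rot":[0,0,0],"fingers":-1}
  ]
}}

```text
time_s: 23.78
tcp_pos: [0.4656, -0.1885, 0.1609]
eef_rot: [180.0, 0.0, -114.9]
contact_force: [0.1, 0.5, -1.4]
gripper_width: 0.0297
gripper_force: 25.0
```

{"name": "play_rows", "arguments": {
  "rows": [
    {"slide":[-0.2,0.02,0],"delta_rot":[0,0,0],"fingers":-1},
    {"slide":[-0.35,0.035,0],"delta_rot":[0,0,0],"fingers":-1},
    {"slide":[-0.35,0.035,0],"delta_rot":[0,0,0],"fingers":-1},
    {"slide":[-0.35,0.03,0],"delta_rot":[0,0,0],"fingers":-1},
    {"slide":[-0.35,0.03,0],"delta_rot":[0,0,0],"fingers":-1},
    {"slide":[-0.35,0.03,0],"delta_rot":[0,0,0],"fingers":-1},
    {"slide":[-0.2,0.02,0],"delta_rot":[0,0,0],"fingers":-1},
    {"slide":[0,0,0],"delta_rot":[0,0,0],"fingers":-1}
  ]
}}

```text
time_s: 24.78
tcp_pos: [0.5744, 0.1184, 0.1604]
eef_rot: [180.0, -0.0, -114.8]
contact_force: [-0.3, 0.1, -2.1]
gripper_width: 0.0301
gripper_force: 25.0
```

```bash
python3 - <<'E'
from plant import r
from m import *
s=r.get_state();c=r.capture("side");print(s["tcp_pos"],s["time_s"],s["contact_force"])
a=cv2.resize(c["image"][100:230,190:330],None,fx=4,fy=4,interpolation=cv2.INTER_CUBIC)
w=r.capture("wrist")["image"]
a2=cv2.resize(w,(480,360));o=np.zeros((600,800,3),np.uint8);a=cv2.resize(a,(420,390))
o[:360,:372]=a2[:,54:426];o[:390,376:796]=a;cv2.imwrite("pics/x5.png",o[:392])
E
```

```text
[0.5744 0.1184 0.1604] 24.775 [-0.2547  0.0812 -2.1116]
```

View pics/x5.png

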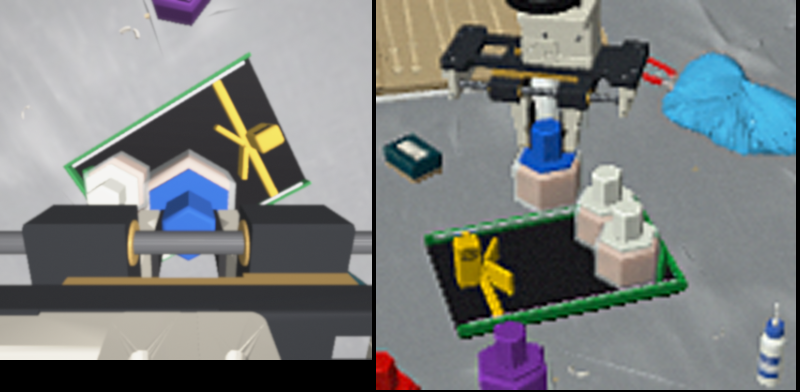

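The combined view shows both white jars side by side at the zigzag (side part (605,195) and (628,245)), the blue jar held above the tray at (547,165), and the slide open at (475,270). Now I'll lower the blue jar.

{"name": "play_rows", "arguments": {
  "rows": [
    {"slide":[0,0,0.2],"delta_rot":[0,0,0],"fingers":-1},
    {"slide":[0,0,0.22],"delta_rot":[0,0,0],"fingers":-1},
    {"slide":[0,0,0.16],"delta_rot":[0,0,0],"fingers":-1},
    {"slide":[0,0,0.035],"delta_rot":[0,0,0],"fingers":-1},
    {"slide":[0,0,0],"delta_rot":[0,0,0],"fingers":-1},
    {"slide":[0,0,0.02],"delta_rot":[0,0,0],"fingers":-1},
    {"slide":[0,0,0.015],"delta_rot":[0,0,0],"fingers":-1},
    {"slide":[0,0,0],"delta_rot":[0,0,0],"fingers":-1}
  ]
}}

```text
time_s: 25.88
tcp_pos: [0.5741, 0.1169, 0.0638]
eef_rot: [-180.0, 0.0, -114.8]
contact_force: [-0.3, -1.0, -1.6]
gripper_width: 0.03
gripper_force: 25.0
```

{"name": "play_rows", "arguments": {
  "rows": [
    {"slide":[0,0,0.008],"delta_rot":[0,0,0],"fingers":-1},
    {"slide":[0,0,0],"delta_rot":[0,0,0],"fingers":-1},
    {"slide":[0,0,0],"delta_rot":[0,0,0],"fingers":-1}
  ]
}}

```text
time_s: 26.25
tcp_pos: [0.5742, 0.1169, 0.0628]
eef_rot: [-180.0, 0.0, -114.8]
contact_force: [-2.0, 0.7, 5.3]
gripper_width: 0.03
gripper_force: 25.0
```

{"name": "play_rows", "arguments": {
  "rows": [
    {"slide":[-0.022,-0.0375,-0.002],"delta_rot":[0,0,0],"fingers":-1},
    {"slide":[-0.022,-0.0375,0],"delta_rot":[0,0,0],"fingers":-1},
    {"slide":[0,0,0],"delta_rot":[0,0,0],"fingers":-1},
    {"slide":[0,0,0],"delta_rot":[0,0,0],"fingers":-1}
  ]
}}

```text
time_s: 26.75
tcp_pos: [0.5874, 0.1179, 0.0628]
eef_rot: [-180.0, 0.0, -114.8]
contact_force: [-2.0, -0.6, 4.3]
gripper_width: 0.0299
gripper_force: 25.0
```

{"name": "play_rows", "arguments": {
  "rows": [
    {"slide":[-0.0067,-0.0115,0],"delta_rot":[0,0,0],"fingers":-1},
    {"slide":[-0.0067,-0.0115,0],"delta_rot":[0,0,0],"fingers":-1},
    {"slide":[0,0,0],"delta_rot":[0,0,0],"fingers":-1},
    {"slide":[0,0,0],"delta_rot":[0,0,0],"fingers":-1}
  ]
}}

```text
time_s: 27.25
tcp_pos: [0.5903, 0.1181, 0.0629]
eef_rot: [179.9, -0.1, -114.8]
contact_force: [-6.0, -0.8, 9.0]
gripper_width: 0.0303
gripper_force: 25.0
```

{"name": "play_rows", "arguments": {
  "rows": [
    {"slide":[-0.0067,-0.0115,-0.003],"delta_rot":[0,0,0],"fingers":-1},
    {"slide":[0,0,0],"delta_rot":[0,0,0],"fingers":-1},
    {"slide":[-0.0067,-0.0115,0],"delta_rot":[0,0,0],"fingers":-1},
    {"slide":[0,0,0],"delta_rot":[0,0,0],"fingers":-1}
  ]
}}

```text
time_s: 27.75
tcp_pos: [0.5919, 0.1184, 0.0629]
eef_rot: [179.7, -0.2, -114.9]
contact_force: [-15.3, 2.6, 14.4]
gripper_width: 0.0295
gripper_force: 25.0
```

{"name": "play_rows", "arguments": {
  "rows": [
    {"slide":[-0.005,-0.0085,0],"delta_rot":[0,0,0],"fingers":-1},
    {"slide":[0,0,0],"delta_rot":[0,0,0],"fingers":-1},
    {"slide":[0.008,0.014,-0.004],"delta_rot":[0,0,0],"fingers":-1},
    {"slide":[0,0,0],"delta_rot":[0,0,0],"fingers":0},
    {"slide":[0,0,0],"delta_rot":[0,0,0],"fingers":0},
    {"slide":[0,0,0],"delta_rot":[0,0,0],"fingers":0},
    {"slide":[0,0,-0.05],"delta_rot":[0,0,0],"fingers":0},
    {"slide":[0,0,-0.2],"delta_rot":[0,0,0],"fingers":0}
  ]
}}

```text
time_s: 28.75
tcp_pos: [0.5932, 0.1182, 0.1003]
eef_rot: [179.9, -0.1, -114.9]
contact_force: [0.1, -0.4, 0.7]
gripper_width: 0.0439
gripper_force: 0.0
```

{"name": "play_rows", "arguments": {
  "rows": [
    {"slide":[0,0,-0.2],"delta_rot":[0,0,0],"fingers":-1},
    {"slide":[0,0,0],"delta_rot":[0,0,-0.94],"fingers":-1},
    {"slide":[0,0,0],"delta_rot":[0,0,-0.94],"fingers":-1},
    {"slide":[0,0,0],"delta_rot":[0,0,-0.94],"fingers":-1},
    {"slide":[0,0,0],"delta_rot":[0,0,-0.94],"fingers":-1},
    {"slide":[0,0,0],"delta_rot":[0,0,-0.94],"fingers":-1},
    {"slide":[0,0,0],"delta_rot":[0,0,-0.94],"fingers":-1},
    {"slide":[0,0,0],"delta_rot":[0,0,-0.9],"fingers":-1}
  ]
}}

```text
time_s: 29.75
tcp_pos: [0.5943, 0.1187, 0.1318]
eef_rot: [-180.0, 0.0, -84.7]
contact_force: [-0.7, 0.6, 0.2]
gripper_width: 0.0009
gripper_force: 0.0
```

{"name": "play_rows", "arguments": {
  "rows": [
    {"slide":[0,0.3,0],"delta_rot":[0,0,0],"fingers":-1},
    {"slide":[0,0.35,0],"delta_rot":[0,0,0],"fingers":-1},
    {"slide":[0,0.3,0],"delta_rot":[0,0,0],"fingers":-1},
    {"slide":[0,0.1,0],"delta_rot":[0,0,0],"fingers":-1},
    {"slide":[0,0,0],"delta_rot":[0,0,0],"fingers":-1},
    {"slide":[0,0,0],"delta_rot":[0,0,0],"fingers":-1}
  ]
}}

```text
time_s: 30.5
tcp_pos: [0.4384, 0.1052, 0.1317]
eef_rot: [-179.9, 0.0, -84.9]
contact_force: [-0.9, 0.1, 0.6]
gripper_width: 0.0003
gripper_force: 0.0
```

```bash
python3 - <<'E'
from plant import r
from m import *
s=r.get_state();c=r.capture("wrist");print(s["tcp_pos"],s["eef_rot"],s["gripper_width"],s["time_s"])
pickle.dump((s,c),open("c6.pkl","wb"));cv2.imwrite("pics/w6.png",c["image"])
th=np.radians(5.17);R=np.array([[np.cos(th),np.sin(th)],[-np.sin(th),np.cos(th)]]);o=np.array([.5886,.1188])
hsv=cv2.cvtColor(c["image"],cv2.COLOR_BGR2HSV).astype(int);H,S,V=hsv[...,0],hsv[...,1],hsv[...,2]
y=((H>18)&(H<32)&(S>130)).astype(np.uint8);y[215:]=0
print("yellow",[cv2.boundingRect(k) for k in cv2.findContours(y,0,2)[0] if cv2.contourArea(k)>40])
print("tcp tray",(s["tcp_pos"][:2]-o)@R.T)
c2=r.capture("side");hs=cv2.cvtColor(c2["image"],cv2.COLOR_BGR2HSV).astype(int)
P=np.array([(60,33.3),(60,-33.3),(3,0)])/1000@R+o
print("side px expected knob tops",proj(c2,s,np.c_[P,np.full(3,.09)]).round(1))
b=((hs[...,0]>100)&(hs[...,0]<125)&(hs[...,1]>120)&(hs[...,2]>70)).astype(np.uint8)
print("blue blobs",[cv2.boundingRect(k) for k in cv2.findContours(b,0,2)[0] if cv2.contourArea(k)>40])
E
```

```text
[0.4384 0.1052 0.1317] [-179.9279    0.0257  -84.8533] 0.00032415589043435517 30.5
yellow [(171, 116, 61, 99)]
tcp tray [-0.1508 -0.    ]
side px expected knob tops [[267.5 157. ]
 [274.2 168.3]
 [253.8 165.8]]
blue blobs [(244, 165, 18, 18), (355, 100, 15, 6)]
```

{"name": "play_rows", "arguments": {
  "rows": [
    {"slide":[0,0.05,0.2],"delta_rot":[0,0,0],"fingers":-1},
    {"slide":[0,0,0.25],"delta_rot":[0,0,0],"fingers":-1},
    {"slide":[0,0,0.14],"delta_rot":[0,0,0],"fingers":-1},
    {"slide":[0,0,0],"delta_rot":[0,0,0],"fingers":-1},
    {"slide":[0,0,0],"delta_rot":[0,0,0],"fingers":-1}
  ]
}}

```text
time_s: 31.22
tcp_pos: [0.4305, 0.1042, 0.0431]
eef_rot: [-180.0, -0.0, -84.9]
contact_force: [-0.6, 0.4, -0.3]
gripper_width: 0.0001
gripper_force: 0.0
```

{"name": "play_rows", "arguments": {
  "rows": [
    {"slide":[0,-0.05,0],"delta_rot":[0,0,0],"fingers":-1},
    {"slide":[0,-0.05,0],"delta_rot":[0,0,0],"fingers":-1},
    {"slide":[0,-0.05,0],"delta_rot":[0,0,0],"fingers":-1},
    {"slide":[0,0,0],"delta_rot":[0,0,0],"fingers":-1}
  ]
}}

```text
time_s: 31.72
tcp_pos: [0.4527, 0.1061, 0.0427]
eef_rot: [-180.0, 0.0, -84.9]
contact_force: [-0.2, 0.4, 0.4]
gripper_width: 0.0003
gripper_force: 0.0
```

{"name": "play_rows", "arguments": {
  "rows": [
    {"slide":[0,-0.05,0],"delta_rot":[0,0,0],"fingers":-1},
    {"slide":[0,-0.05,0],"delta_rot":[0,0,0],"fingers":-1},
    {"slide":[0,-0.05,0],"delta_rot":[0,0,0],"fingers":-1},
    {"slide":[0,0,0],"delta_rot":[0,0,0],"fingers":-1}
  ]
}}

```text
time_s: 32.22
tcp_pos: [0.4754, 0.1081, 0.0426]
eef_rot: [-180.0, 0.0, -84.9]
contact_force: [0.5, -0.3, -0.2]
gripper_width: 0.0003
gripper_force: 0.0
```

```bash
python3 - <<'E'
from plant import r
from m import *
s=r.get_state();s0,d=pickle.load(open("c0.pkl","rb"))
th=np.radians(5.17);R=np.array([[np.cos(th),np.sin(th)],[-np.sin(th),np.cos(th)]]);o=np.array([.5886,.1188])
c=r.capture("side")
for n,im in(("start",d["side"]["image"]),("now",c["image"])):
    hs=cv2.cvtColor(im,cv2.COLOR_BGR2HSV).astype(int);y=((hs[...,0]>18)&(hs[...,0]<32)&(hs[...,1]>150)).astype(np.uint8);y[:160]=0;y[230:]=0;y[:,:190]=0;y[:,300:]=0
    ks=[k for k in cv2.findContours(y,0,2)[0] if cv2.contourArea(k)>10]
    print(n,[cv2.boundingRect(k) for k in ks])
for t in(0,.006,.02,.03,.06):
    P=np.array([[-.130+t,0],[-.104+t,0]])@R+o;print(t,proj(c,s,np.c_[P,[.063,.063]]).round(1).tolist())
cv2.imwrite("pics/n7.png",c["image"])
E
```

```text
start [(215, 177, 21, 28)]
now [(223, 176, 20, 28)]
0 [[213.4, 180.6], [221.5, 179.0]]
0.006 [[215.3, 180.2], [223.3, 178.7]]
0.02 [[219.6, 179.4], [227.6, 177.8]]
0.03 [[222.7, 178.8], [230.7, 177.2]]
0.06 [[231.9, 177.0], [239.8, 175.5]]
```

{"name": "play_rows", "arguments": {
  "rows": [
    {"slide":[0,-0.05,0],"delta_rot":[0,0,0],"fingers":-1},
    {"slide":[0,-0.05,0],"delta_rot":[0,0,0],"fingers":-1},
    {"slide":[0,-0.04,0],"delta_rot":[0,0,0],"fingers":-1},
    {"slide":[0,0,0],"delta_rot":[0,0,0],"fingers":-1}
  ]
}}

```text
time_s: 32.78
tcp_pos: [0.4964, 0.1101, 0.0427]
eef_rot: [-179.9, 0.0, -84.9]
contact_force: [-0.9, 0.1, -0.6]
gripper_width: 0.0004
gripper_force: 0.0
```

{"name": "play_rows", "arguments": {
  "rows": [
    {"slide":[0,-0.015,0],"delta_rot":[0,0,0],"fingers":-1},
    {"slide":[0,-0.015,0],"delta_rot":[0,0,0],"fingers":-1},
    {"slide":[0,0,0],"delta_rot":[0,0,0],"fingers":-1}
  ]
}}

```text
time_s: 33.15
tcp_pos: [0.4996, 0.1102, 0.0427]
eef_rot: [180.0, -0.0, -84.9]
contact_force: [-4.7, 2.1, 1.9]
gripper_width: 0.0004
gripper_force: 2.2
```

{"name": "play_rows", "arguments": {
  "rows": [
    {"slide":[0,-0.013,0],"delta_rot":[0,0,0],"fingers":-1},
    {"slide":[0,0,0],"delta_rot":[0,0,0],"fingers":-1},
    {"slide":[0,0,0],"delta_rot":[0,0,0],"fingers":-1}
  ]
}}

```text
time_s: 33.52
tcp_pos: [0.4998, 0.1101, 0.0425]
eef_rot: [179.8, -0.0, -84.9]
contact_force: [-13.1, 4.3, 8.6]
gripper_width: 0.0003
gripper_force: 6.6
```

{"name": "play_rows", "arguments": {
  "rows": [
    {"slide":[0,-0.013,0],"delta_rot":[0,0,0],"fingers":-1},
    {"slide":[0,0,0],"delta_rot":[0,0,0],"fingers":-1},
    {"slide":[0,0,0],"delta_rot":[0,0,0],"fingers":-1}
  ]
}}

```text
time_s: 33.9
tcp_pos: [0.4999, 0.11, 0.0424]
eef_rot: [179.6, -0.0, -84.9]
contact_force: [-21.1, 7.1, 16.0]
gripper_width: 0.0003
gripper_force: 11.3
```

{"name": "play_rows", "arguments": {
  "rows": [
    {"slide":[0,-0.012,0],"delta_rot":[0,0,0],"fingers":-1},
    {"slide":[0,0,0],"delta_rot":[0,0,0],"fingers":-1},
    {"slide":[0,0.07,0],"delta_rot":[0,0,0],"fingers":-1},
    {"slide":[0,0.2,0],"delta_rot":[0,0,0],"fingers":-1},
    {"slide":[0,0.1,-0.3],"delta_rot":[0,0,0],"fingers":-1},
    {"slide":[0,0,-0.4],"delta_rot":[0,0,0],"fingers":-1},
    {"slide":[0,0,-0.3],"delta_rot":[0,0,0],"fingers":-1},
    {"slide":[0,0,0],"delta_rot":[0,0,0],"fingers":-1}
  ]
}}

```text
time_s: 34.9
tcp_pos: [0.453, 0.1071, 0.1969]
eef_rot: [-179.5, 0.2, -84.8]
contact_force: [-0.7, -0.2, -0.8]
gripper_width: 0.0004
gripper_force: 0.0
```

```bash
python3 - <<'E'
from plant import r
from m import *
s=r.get_state();print(s["tcp_pos"],s["time_s"])
th=np.radians(5.17);R=np.array([[np.cos(th),np.sin(th)],[-np.sin(th),np.cos(th)]]);o=np.array([.5886,.1188])
tr=lambda P:((P[:2]-o)@R.T*1000).round(1)
c=r.capture("side");im=c["image"];w=r.capture("wrist");cv2.imwrite("pics/n8.png",im);cv2.imwrite("pics/w8.png",w["image"]);pickle.dump((s,c,w),open("c8.pkl","wb"))
hs=cv2.cvtColor(im,cv2.COLOR_BGR2HSV).astype(int);H,S,V=hs[...,0],hs[...,1],hs[...,2]
y=((H>18)&(H<32)&(S>150)).astype(np.uint8);y[:160]=0;y[230:]=0;y[:,:190]=0;y[:,300:]=0
print("yellow",[cv2.boundingRect(k) for k in cv2.findContours(y,0,2)[0] if cv2.contourArea(k)>10])
wh=((V>185)&(S<25)).astype(np.uint8)
print("white blobs",[cv2.boundingRect(k) for k in cv2.findContours(wh,0,2)[0] if cv2.contourArea(k)>25 and 200<cv2.boundingRect(k)[0]<320 and 130<cv2.boundingRect(k)[1]<210])
b=((H>100)&(H<125)&(S>120)&(V>70)).astype(np.uint8);print("blue",[cv2.boundingRect(k) for k in cv2.findContours(b,0,2)[0] if cv2.contourArea(k)>60])
P=np.array([(60,33.3),(60,-33.3),(3,0)])/1000@R+o
for z in(.09,.056):print("expected",z,proj(c,s,np.c_[P,np.full(3,z)]).round(1).tolist())
# wrist: blue lid and white lids
hs=cv2.cvtColor(w["image"],cv2.COLOR_BGR2HSV).astype(int);H,S,V=hs[...,0],hs[...,1],hs[...,2]
b=((H>100)&(H<125)&(S>120)).astype(np.uint8);print("wrist blue",[cv2.boundingRect(k) for k in cv2.findContours(b,0,2)[0] if cv2.contourArea(k)>60])
print(proj(w,s,np.c_[P,np.full(3,.043)]).round(0).tolist())
E
```

```text
[0.453  0.1071 0.1969] 34.9
yellow [(230, 174, 20, 29)]
white blobs [(258, 155, 25, 29)]
blue [(245, 165, 18, 17)]
expected 0.09 [[267.5, 157.0], [274.2, 168.3], [253.8, 165.8]]
expected 0.056 [[267.5, 165.6], [274.1, 177.0], [254.0, 174.5]]
wrist blue [(105, 160, 57, 47)]
[[98.0, 210.0], [89.0, 155.0], [142.0, 183.0]]
```

{"name": "play_rows", "arguments": {
  "rows": [
    {"slide":[0,0,0],"delta_rot":[0,0,0.565],"fingers":-1},
    {"slide":[0,0,0],"delta_rot":[0,0,0.565],"fingers":-1},
    {"slide":[-0.16,-0.29,-0.066],"delta_rot":[0,0,0],"fingers":-1},
    {"slide":[-0.16,-0.29,-0.066],"delta_rot":[0,0,0],"fingers":-1},
    {"slide":[-0.16,-0.29,-0.066],"delta_rot":[0,0,0],"fingers":-1},
    {"slide":[0,0,0],"delta_rot":[0,0,0],"fingers":-1},
    {"slide":[0,0,0],"delta_rot":[0,0,0],"fingers":-1}
  ]
}}

```text
time_s: 35.88
tcp_pos: [0.5802, 0.1772, 0.2202]
eef_rot: [179.8, -0.1, -90.1]
contact_force: [0.0, -0.9, -0.5]
gripper_width: 0.0004
gripper_force: 0.0
```

```bash
python3 - <<'E'
from plant import r
from m import *
s=r.get_state();print(s["tcp_pos"],s["eef_rot"],s["time_s"])
th=np.radians(5.17);R=np.array([[np.cos(th),np.sin(th)],[-np.sin(th),np.cos(th)]]);o=np.array([.5886,.1188])
w=r.capture("wrist");cv2.imwrite("pics/w9.png",w["image"]);pickle.dump((s,w),open("c9.pkl","wb"))
s1,w1=pickle.load(open("c1.pkl","rb"))
def an(s,c,lab):
    hs=cv2.cvtColor(c["image"],cv2.COLOR_BGR2HSV).astype(int);H,S,V=hs[...,0],hs[...,1],hs[...,2]
    g=lambda m:cv2.morphologyEx(m.astype(np.uint8),cv2.MORPH_OPEN,np.ones((3,3)))
    tr=lambda k,z:((cast(c,s,cv2.approxPolyDP(cv2.convexHull(k),2,True)[:,0],z-.013)[:,:2]-o)@R.T*1000).round(1).tolist()
    yt=g((H>18)&(H<32)&(S>110)&(V>225));b=g((H>100)&(H<125)&(S>120));wh=g((V>215)&(S<16))
    for n,m,z in(("ytop",yt,.063),("blue lid",b,.056),("white",wh,.056)):
        for k in cv2.findContours(m[:225],0,2)[0]:
            u,v,W,Hh=cv2.boundingRect(k)
            if cv2.contourArea(k)>60 and 140<u<370 and 30<v: print(lab,n,(u,v,W,Hh),tr(k,z))
an(s1,w1,"before");an(s,w,"after")
E
```

```text
[0.5802 0.1772 0.2202] [179.8285  -0.1027 -90.0665] 35.875
before ytop (340, 112, 20, 18) [[-120.4, -9.7], [-120.5, 8.6], [-99.2, 6.7], [-100.5, -9.2]]
before ytop (310, 59, 22, 120) [[-87.8, -69.5], [-87.3, 66.4], [-81.1, 65.9], [-65.0, 29.7], [-65.1, -32.3], [-81.1, -69.0]]
before white (147, 46, 10, 17) [[113.7, -102.4], [107.8, -85.2], [116.3, -89.1]]
after ytop (294, 119, 21, 17) [[-73.0, -6.7], [-71.3, 7.9], [-50.2, 7.1], [-51.1, -8.7]]
after ytop (267, 65, 27, 121) [[-39.0, -69.7], [-44.5, -69.2], [-43.1, 66.9], [-39.4, 66.6], [-21.4, 29.2], [-20.3, -30.3]]
after blue lid (224, 106, 50, 48) [[-12.2, -29.3], [-25.6, -5.3], [-13.8, 20.8], [18.2, 22.7], [33.5, -2.6], [17.1, -29.7]]
after white (178, 145, 52, 47) [[47.3, 10.4], [32.1, 36.2], [47.0, 65.4], [80.0, 65.0], [95.9, 37.9], [80.2, 9.8]]
after white (167, 82, 55, 54) [[48.1, -61.0], [33.0, -34.5], [48.8, -5.1], [81.5, -4.6], [97.1, -32.5], [83.2, -58.8], [79.2, -61.7]]
```

```bash
python3 - <<'E'
from m import *
s,c=pickle.load(open("c9.pkl","rb"));im=c["image"];hs=cv2.cvtColor(im,cv2.COLOR_BGR2HSV)
for n,u,a,b in(("B",194,66,145),("A",204,136,215),("blue",249,98,172)):
    print(n,u,[(v,int(hs[v,u,0]),int(hs[v,u,1]),int(hs[v,u,2])) for v in range(a,b,2)])
th=np.radians(5.17);R=np.array([[np.cos(th),np.sin(th)],[-np.sin(th),np.cos(th)]]);o=np.array([.5886,.1188])
def hexpx(x,y,z,rad):
    a=np.radians(np.arange(0,360,60));P=np.c_[x+rad*np.cos(a),y+rad*np.sin(a)]/1000@R+o
    return proj(c,s,np.c_[P,np.full(6,z)])
for n,x,y in(("A",60,33.3),("B",60,-33.3),("blue",3,0)):
    for z in(.056,.043):
        q=hexpx(x,y,z,30);print(n,z,"pred bbox",q.min(0).round(1),q.max(0).round(1))
E
```

```text
B 194 [(66, 67, 116, 181), (68, 67, 95, 171), (70, 90, 2, 230), (72, 140, 4, 198), (74, 140, 11, 70), (76, 140, 15, 52), (78, 120, 3, 97), (80, 0, 0, 175), (82, 15, 10, 214), (84, 24, 5, 243), (86, 30, 2, 245), (88, 30, 2, 245), (90, 20, 3, 245), (92, 25, 6, 238), (94, 30, 4, 243), (96, 30, 2, 246), (98, 30, 2, 246), (100, 20, 3, 246), (102, 30, 2, 245), (104, 30, 2, 245), (106, 30, 2, 245), (108, 30, 2, 245), (110, 30, 2, 245), (112, 30, 2, 245), (114, 30, 2, 245), (116, 30, 2, 245), (118, 30, 3, 245), (120, 24, 5, 243), (122, 26, 9, 220), (124, 30, 4, 241), (126, 30, 3, 245), (128, 30, 3, 245), (130, 30, 3, 245), (132, 20, 3, 245), (134, 16, 16, 238), (136, 10, 32, 202), (138, 0, 2, 142), (140, 0, 0, 111), (142, 11, 20, 176), (144, 14, 33, 229)]
A 204 [(136, 13, 13, 180), (138, 90, 2, 123), (140, 8, 7, 145), (142, 11, 28, 220), (144, 11, 23, 238), (146, 21, 7, 242), (148, 30, 2, 245), (150, 30, 2, 245), (152, 30, 2, 245), (154, 30, 3, 245), (156, 26, 9, 225), (158, 27, 14, 178), (160, 26, 8, 235), (162, 20, 3, 246), (164, 30, 2, 246), (166, 20, 3, 246), (168, 30, 2, 245), (170, 30,
[... 812 characters left out ...]
(132, 109, 177, 232), (134, 109, 176, 232), (136, 109, 177, 231), (138, 109, 178, 231), (140, 109, 177, 231), (142, 109, 177, 229), (144, 110, 181, 214), (146, 110, 180, 221), (148, 109, 178, 230), (150, 109, 179, 231), (152, 110, 163, 230), (154, 123, 40, 212), (156, 0, 5, 170), (158, 0, 0, 109), (160, 130, 14, 54), (162, 130, 15, 50), (164, 140, 16, 49), (166, 135, 20, 50), (168, 140, 16, 49), (170, 135, 10, 50)]
A 0.056 pred bbox [179.2 143. ] [229.3 188.6]
A 0.043 pred bbox [182.1 142.2] [230.4 186.2]
B 0.056 pred bbox [169.4  81.7] [222.3 132.5]
B 0.043 pred bbox [172.9  83.4] [223.7 132.2]
blue 0.056 pred bbox [223.3 108.4] [275.2 156.9]
blue 0.043 pred bbox [224.6 109. ] [274.5 155.7]
```

Numbers from the top view: the white jars sit in their notches (spacing and centre agree). The blue jar is about 4 mm off-centre towards -y, caught on one white jar by friction, and that explains the slide stopping about 4 mm short. To mend it I'll re-grip the blue knob and shift the jar along the touching flat until it meets both white jars.

{"name": "play_rows", "arguments": {
  "rows": [
    {"slide":[0.2,-0.032,0],"delta_rot":[0,0,0],"fingers":0.1},
    {"slide":[0.213,-0.032,0],"delta_rot":[0,0,0],"fingers":0.1},
    {"slide":[0,0,0],"delta_rot":[0,0,0.9],"fingers":0.1},
    {"slide":[0,0,0],"delta_rot":[0,0,0.9],"fingers":0.1},
    {"slide":[0,0,0],"delta_rot":[0,0,0.9],"fingers":0.1},
    {"slide":[0,0,0],"delta_rot":[0,0,0.9],"fingers":0.1},
    {"slide":[0,0,0],"delta_rot":[0,0,0.9],"fingers":0.1},
    {"slide":[0,0,0],"delta_rot":[0,0,0.9],"fingers":0.1}
  ]
}}

```text
time_s: 36.92
tcp_pos: [0.5893, 0.1152, 0.2224]
eef_rot: [180.0, 0.0, -114.9]
contact_force: [0.3, 0.7, -0.2]
gripper_width: 0.0479
gripper_force: 0.0
```

{"name": "play_rows", "arguments": {
  "rows": [
    {"slide":[0,0,0.25],"delta_rot":[0,0,0],"fingers":0.1},
    {"slide":[0,0,0.25],"delta_rot":[0,0,0],"fingers":0.1},
    {"slide":[0,0,0],"delta_rot":[0,0,0],"fingers":0.1},
    {"slide":[0,0,0],"delta_rot":[0,0,0],"fingers":0.1}
  ]
}}

```text
time_s: 37.42
tcp_pos: [0.5909, 0.1157, 0.1489]
eef_rot: [-179.9, 0.0, -114.8]
contact_force: [1.1, 0.4, 0.7]
gripper_width: 0.0481
gripper_force: 0.0
```

```bash
python3 - <<'E'
from plant import r
from m import *
s=r.get_state();c=r.capture("wrist");print(s["tcp_pos"],s["eef_rot"],s["gripper_width"],s["time_s"])
pickle.dump((s,c),open("c10.pkl","wb"))
hsv=cv2.cvtColor(c["image"],cv2.COLOR_BGR2HSV);H,S,V=[hsv[...,i].astype(int) for i in range(3)]
m=(H>100)&(H<125)&(S>120);m[:120]=0;m[228:]=0;m[:,:150]=0;m[:,350:]=0
k=big(m,(258,195));print("blue lid",cv2.boundingRect(k),cv2.approxPolyDP(cv2.convexHull(k),2,True)[:,0].tolist())
X=s["tcp_pos"];print("tcp axis px",proj(c,s,[[X[0],X[1],.043]]),proj(c,s,[[X[0],X[1],.056]]))
E
```

```text
[0.5909 0.1157 0.1489] [-179.9202    0.0456 -114.7711] 0.04811963430770953 37.425
blue lid (232, 167, 55, 60) [[260, 167], [286, 182], [285, 213], [258, 226], [233, 213], [232, 182]]
tcp axis px [[259.8117 194.0631]] [[259.8496 197.5387]]
```

{"name": "play_rows", "arguments": {
  "rows": [
    {"slide":[-0.02,-0.003,0.2],"delta_rot":[0,0,0],"fingers":0.1},
    {"slide":[0,0,0.23],"delta_rot":[0,0,0],"fingers":0.1},
    {"slide":[0,0,0.135],"delta_rot":[0,0,0],"fingers":0.1},
    {"slide":[0,0,0],"delta_rot":[0,0,0],"fingers":0.1},
    {"slide":[0,0,0],"delta_rot":[0,0,0],"fingers":-1},
    {"slide":[0,0,0],"delta_rot":[0,0,0],"fingers":-1},
    {"slide":[0,0,0],"delta_rot":[0,0,0],"fingers":-1},
    {"slide":[0,0,0],"delta_rot":[0,0,0],"fingers":-1}
  ],
  "squeeze": 40
}}

```text
time_s: 38.48
tcp_pos: [0.5922, 0.1187, 0.064]
eef_rot: [-180.0, 0.1, -114.8]
contact_force: [-4.7, 0.9, 6.1]
gripper_width: 0.03
gripper_force: 40.0
```

{"name": "play_rows", "arguments": {
  "rows": [
    {"slide":[-0.01,0,0],"delta_rot":[0,0,0],"fingers":-1},
    {"slide":[0,0,0],"delta_rot":[0,0,0],"fingers":-1},
    {"slide":[0,0,0],"delta_rot":[0,0,0],"fingers":-1}
  ]
}}

```text
time_s: 38.85
tcp_pos: [0.5924, 0.119, 0.064]
eef_rot: [-180.0, -0.0, -114.8]
contact_force: [-4.8, -2.2, 8.4]
gripper_width: 0.0296
gripper_force: 40.0
```

{"name": "play_rows", "arguments": {
  "rows": [
    {"slide":[-0.01,0,-0.002],"delta_rot":[0,0,0],"fingers":-1},
    {"slide":[0,0,0],"delta_rot":[0,0,0],"fingers":-1},
    {"slide":[-0.01,0,0],"delta_rot":[0,0,0],"fingers":-1},
    {"slide":[0,0,0],"delta_rot":[0,0,0],"fingers":-1}
  ]
}}

```text
time_s: 39.35
tcp_pos: [0.5936, 0.1216, 0.064]
eef_rot: [180.0, -0.1, -114.8]
contact_force: [-4.5, -3.7, 7.6]
gripper_width: 0.0295
gripper_force: 40.0
```

{"name": "play_rows", "arguments": {
  "rows": [
    {"slide":[-0.01,0,0],"delta_rot":[0,0,0],"fingers":-1},
    {"slide":[0,0,0],"delta_rot":[0,0,0],"fingers":-1},
    {"slide":[0,0,0],"delta_rot":[0,0,0],"fingers":-1}
  ]
}}

```text
time_s: 39.72
tcp_pos: [0.5942, 0.1229, 0.064]
eef_rot: [180.0, -0.1, -114.8]
contact_force: [-4.1, -2.7, 8.0]
gripper_width: 0.03
gripper_force: 40.0
```

{"name": "play_rows", "arguments": {
  "rows": [
    {"slide":[-0.01,0,0],"delta_rot":[0,0,0],"fingers":-1},
    {"slide":[0,0,0],"delta_rot":[0,0,0],"fingers":-1},
    {"slide":[0,0,0],"delta_rot":[0,0,0],"fingers":-1}
  ]
}}

```text
time_s: 40.1
tcp_pos: [0.5945, 0.1238, 0.0641]
eef_rot: [180.0, -0.1, -114.8]
contact_force: [-4.5, -5.6, 9.8]
gripper_width: 0.0297
gripper_force: 40.0
```

{"name": "play_rows", "arguments": {
  "rows": [
    {"slide":[-0.01,0,-0.002],"delta_rot":[0,0,0],"fingers":-1},
    {"slide":[0,0,0],"delta_rot":[0,0,0],"fingers":-1},
    {"slide":[0,0,0],"delta_rot":[0,0,0],"fingers":-1}
  ]
}}

```text
time_s: 40.48
tcp_pos: [0.5944, 0.124, 0.0641]
eef_rot: [179.9, -0.2, -114.8]
contact_force: [-4.7, -9.0, 10.3]
gripper_width: 0.0295
gripper_force: 40.0
```

{"name": "play_rows", "arguments": {
  "rows": [
    {"slide":[0.01,0,-0.002],"delta_rot":[0,0,0],"fingers":-1},
    {"slide":[0,0,0],"delta_rot":[0,0,0],"fingers":0},
    {"slide":[0,0,0],"delta_rot":[0,0,0],"fingers":0},
    {"slide":[0,0,0],"delta_rot":[0,0,0],"fingers":0},
    {"slide":[0,0,-0.05],"delta_rot":[0,0,0],"fingers":0},
    {"slide":[0,0,-0.2],"delta_rot":[0,0,0],"fingers":0},
    {"slide":[0,0,-0.2],"delta_rot":[0,0,0],"fingers":-1},
    {"slide":[0,0,0],"delta_rot":[0,0,-0.94],"fingers":-1}
  ]
}}

```text
time_s: 41.48
tcp_pos: [0.597, 0.1259, 0.1345]
eef_rot: [-179.8, 0.2, -110.4]
contact_force: [-0.1, -0.4, -0.9]
gripper_width: 0.0294
gripper_force: 0.0
```

{"name": "play_rows", "arguments": {
  "rows": [
    {"slide":[0,0,0],"delta_rot":[0,0,-0.94],"fingers":-1},
    {"slide":[0,0,0],"delta_rot":[0,0,-0.94],"fingers":-1},
    {"slide":[0,0,0],"delta_rot":[0,0,-0.94],"fingers":-1},
    {"slide":[0,0,0],"delta_rot":[0,0,-0.94],"fingers":-1},
    {"slide":[0,0,0],"delta_rot":[0,0,-0.94],"fingers":-1},
    {"slide":[0,0,0],"delta_rot":[0,0,-0.9],"fingers":-1},
    {"slide":[0,0.3,0],"delta_rot":[0,0,0],"fingers":-1},
    {"slide":[0,0.3,0],"delta_rot":[0,0,0],"fingers":-1}
  ]
}}

```text
time_s: 42.48
tcp_pos: [0.5048, 0.1168, 0.131]
eef_rot: [180.0, -0.0, -84.8]
contact_force: [-0.1, 0.4, -0.7]
gripper_width: -0.0002
gripper_force: 0.0
```

{"name": "play_rows", "arguments": {
  "rows": [
    {"slide":[0,0.2,0],"delta_rot":[0,0,0],"fingers":-1},
    {"slide":[0,0,0],"delta_rot":[0,0,0],"fingers":-1},
    {"slide":[0,0,0],"delta_rot":[0,0,0],"fingers":-1}
  ]
}}

```text
time_s: 42.85
tcp_pos: [0.4766, 0.1148, 0.1318]
eef_rot: [-179.9, 0.0, -84.8]
contact_force: [0.3, -0.2, -0.5]
gripper_width: 0.0004
gripper_force: 0.0
```

{"name": "play_rows", "arguments": {
  "rows": [
    {"slide":[0.023,0,0.2],"delta_rot":[0,0,0],"fingers":-1},
    {"slide":[0,0,0.25],"delta_rot":[0,0,0],"fingers":-1},
    {"slide":[0,0,0.145],"delta_rot":[0,0,0],"fingers":-1},
    {"slide":[0,0,0],"delta_rot":[0,0,0],"fingers":-1},
    {"slide":[0,-0.06,0],"delta_rot":[0,0,0],"fingers":-1},
    {"slide":[0,-0.06,0],"delta_rot":[0,0,0],"fingers":-1},
    {"slide":[0,-0.03,0],"delta_rot":[0,0,0],"fingers":-1},
    {"slide":[0,0,0],"delta_rot":[0,0,0],"fingers":-1}
  ]
}}

```text
time_s: 43.85
tcp_pos: [0.499, 0.1129, 0.0421]
eef_rot: [-180.0, 0.0, -84.8]
contact_force: [-0.2, 0.6, 0.1]
gripper_width: 0.0007
gripper_force: 0.0
```

{"name": "play_rows", "arguments": {
  "rows": [
    {"slide":[0,-0.013,0],"delta_rot":[0,0,0],"fingers":-1},
    {"slide":[0,0,0],"delta_rot":[0,0,0],"fingers":-1},
    {"slide":[0,0,0],"delta_rot":[0,0,0],"fingers":-1}
  ]
}}

```text
time_s: 44.22
tcp_pos: [0.5001, 0.1129, 0.0418]
eef_rot: [180.0, -0.0, -84.8]
contact_force: [-2.5, -0.6, 0.9]
gripper_width: 0.0006
gripper_force: 1.1
```

{"name": "play_rows", "arguments": {
  "rows": [
    {"slide":[0,-0.013,0],"delta_rot":[0,0,0],"fingers":-1},
    {"slide":[0,0,0],"delta_rot":[0,0,0],"fingers":-1},
    {"slide":[0,-0.007,0],"delta_rot":[0,0,0],"fingers":-1},
    {"slide":[0,0,0],"delta_rot":[0,0,0],"fingers":-1}
  ]
}}

```text
time_s: 44.72
tcp_pos: [0.5031, 0.1132, 0.0417]
eef_rot: [180.0, -0.0, -84.8]
contact_force: [-4.6, 1.6, 3.9]
gripper_width: 0.0003
gripper_force: 2.8
```

{"name": "play_rows", "arguments": {
  "rows": [
    {"slide":[0,-0.01,0],"delta_rot":[0,0,0],"fingers":-1},
    {"slide":[0,0,0],"delta_rot":[0,0,0],"fingers":-1},
    {"slide":[0,0,0],"delta_rot":[0,0,0],"fingers":-1}
  ]
}}

```text
time_s: 45.1
tcp_pos: [0.5032, 0.113, 0.0417]
eef_rot: [179.9, -0.0, -84.8]
contact_force: [-10.6, 2.3, 10.5]
gripper_width: 0.0006
gripper_force: 6.2
```

{"name": "play_rows", "arguments": {
  "rows": [
    {"slide":[0,-0.013,0],"delta_rot":[0,0,0],"fingers":-1},
    {"slide":[0,0,0],"delta_rot":[0,0,0],"fingers":-1},
    {"slide":[0,-0.01,0],"delta_rot":[0,0,0],"fingers":-1},
    {"slide":[0,0,0],"delta_rot":[0,0,0],"fingers":-1}
  ]
}}

```text
time_s: 45.6
tcp_pos: [0.5035, 0.1128, 0.0415]
eef_rot: [179.6, -0.1, -84.9]
contact_force: [-26.4, 7.4, 23.3]
gripper_width: 0.0004
gripper_force: 14.6
```

{"name": "play_rows", "arguments": {
  "rows": [
    {"slide":[0,0.07,0],"delta_rot":[0,0,0],"fingers":-1},
    {"slide":[0,0.2,0],"delta_rot":[0,0,0],"fingers":-1},
    {"slide":[0,0.05,-0.3],"delta_rot":[0,0,0],"fingers":-1},
    {"slide":[0,0,-0.4],"delta_rot":[0,0,0],"fingers":-1},
    {"slide":[0,0,-0.35],"delta_rot":[0,0,0],"fingers":-1},
    {"slide":[0,0,-0.15],"delta_rot":[0,0,0.565],"fingers":-1},
    {"slide":[0,0,0],"delta_rot":[0,0,0.565],"fingers":-1},
    {"slide":[0,0,0],"delta_rot":[0,0,0],"fingers":-1}
  ]
}}

```text
time_s: 46.6
tcp_pos: [0.461, 0.1097, 0.2221]
eef_rot: [-179.9, 0.1, -90.0]
contact_force: [0.2, 1.0, 1.1]
gripper_width: 0.0003
gripper_force: 0.0
```

{"name": "play_rows", "arguments": {
  "rows": [
    {"slide":[-0.16,-0.28,0],"delta_rot":[0,0,0],"fingers":-1},
    {"slide":[-0.16,-0.28,0],"delta_rot":[0,0,0],"fingers":-1},
    {"slide":[-0.13,-0.26,0],"delta_rot":[0,0,0],"fingers":-1},
    {"slide":[0,0,0],"delta_rot":[0,0,0],"fingers":-1},
    {"slide":[0,0,0],"delta_rot":[0,0,0],"fingers":-1}
  ]
}}

```text
time_s: 47.22
tcp_pos: [0.5832, 0.1767, 0.2206]
eef_rot: [179.9, -0.1, -90.0]
contact_force: [-0.0, 0.5, 0.2]
gripper_width: 0.0005
gripper_force: 0.0
```

```bash
cat > chk.py <<'E'
from plant import r
from m import *
s=r.get_state();print(s["tcp_pos"],s["eef_rot"],s["time_s"])
w=r.capture("wrist");pickle.dump((s,w),open("c11.pkl","wb"))
th=np.radians(5.17);R=np.array([[np.cos(th),np.sin(th)],[-np.sin(th),np.cos(th)]]);o=np.array([.5886,.1188])
def an(s,c,lab):
    hs=cv2.cvtColor(c["image"],cv2.COLOR_BGR2HSV).astype(int);H,S,V=hs[...,0],hs[...,1],hs[...,2]
    g=lambda m:cv2.morphologyEx(m.astype(np.uint8),cv2.MORPH_OPEN,np.ones((3,3)))
    for n,m,z in(("tab",g((H>18)&(H<32)&(S>110)&(V>225)),.063),("blue",g((H>100)&(H<125)&(S>120)),.056),("white",g((V>215)&(S<16)),.056)):
        for k in cv2.findContours(m[:225],0,2)[0]:
            u,v,W,Hh=cv2.boundingRect(k)
            if cv2.contourArea(k)>200 and 140<u<370 and 30<v<200 and Hh<70:
                for dz in(.0,.013):
                    p=(cast(c,s,cv2.convexHull(k)[:,0],z-dz)[:,:2]-o)@R.T*1000
                    q=(p.min(0)+p.max(0))/2;print(lab,n,"bbox",(u,v,W,Hh),"dz",dz,"centre",q.round(1),"size",np.ptp(p,0).round(1))
an(*pickle.load(open("c9.pkl","rb")),"old");an(s,w,"new")
E
python3 chk.py
```

```text
[0.5832 0.1767 0.2206] [179.9146  -0.0587 -89.9724] 47.225
old tab bbox (294, 119, 21, 17) dz 0.0 centre [-59.   -0.9] size [22.9 17.1]
old tab bbox (294, 119, 21, 17) dz 0.013 centre [-61.1  -0.5] size [23.8 17.8]
old blue bbox (224, 106, 50, 48) dz 0.0 centre [ 3.5 -3.4] size [56.8 51.5]
old blue bbox (224, 106, 50, 48) dz 0.013 centre [ 3.9 -3.1] size [59.1 53.6]
old white bbox (178, 145, 52, 47) dz 0.0 centre [61.2 36.1] size [61.4 54.6]
old white bbox (178, 145, 52, 47) dz 0.013 centre [64. 38.] size [63.9 56.8]
old white bbox (167, 82, 55, 54) dz 0.0 centre [ 62.3 -32.3] size [61.6 55.4]
old white bbox (167, 82, 55, 54) dz 0.013 centre [ 65.1 -33.2] size [64.1 57.7]
new tab bbox (294, 120, 21, 17) dz 0.0 centre [-55.5  -0.9] size [22.8 17.2]
new tab bbox (294, 120, 21, 17) dz 0.013 centre [-57.5  -0.5] size [23.7 17.9]
new blue bbox (225, 111, 50, 47) dz 0.0 centre [6.3 0.7] size [57.1 51.4]
new blue bbox (225, 111, 50, 47) dz 0.013 centre [6.7 1.2] size [59.4 53.5]
new white bbox (181, 145, 52, 47) dz 0.0 centre [61.2 36.1] size [61.5 54.7]
new white bbox (181, 145, 52, 47) dz 0.013 centre [63.9 38. ] size [64. 57.]
new white bbox (170, 82, 55, 53) dz 0.0 centre [ 62.4 -32.8] size [61.7 55.2]
new white bbox (170, 82, 55, 53) dz 0.013 centre [ 65.1 -33.7] size [64.2 57.4]
```

The blue jar now touches both white jars. The geometry shows the +y white jar about 3 mm out along the outer flat of its notch. Its contact with the blue jar is parallel to that flat, so I can slide it home without disturbing the rest. I'll re-grip it.

{"name": "play_rows", "arguments": {
  "rows": [
    {"slide":[0.04,-0.213,0],"delta_rot":[0,0,0],"fingers":0},
    {"slide":[0.043,-0.214,0],"delta_rot":[0,0,0],"fingers":0},
    {"slide":[0,0,0.06],"delta_rot":[0,0,0.9],"fingers":0},
    {"slide":[0,0,0.08],"delta_rot":[0,0,0.9],"fingers":0},
    {"slide":[0,0,0.08],"delta_rot":[0,0,0.9],"fingers":0},
    {"slide":[0,0,0.08],"delta_rot":[0,0,0.9],"fingers":0.1},
    {"slide":[0,0,0.08],"delta_rot":[0,0,0.9],"fingers":0.1},
    {"slide":[0,0,0.08],"delta_rot":[0,0,0.9],"fingers":0.1}
  ]
}}

```text
time_s: 48.28
tcp_pos: [0.647, 0.1642, 0.1532]
eef_rot: [-180.0, 0.0, -114.9]
contact_force: [-0.0, 0.2, 0.1]
gripper_width: 0.0482
gripper_force: 0.0
```

{"name": "play_rows", "arguments": {
  "rows": [
    {"slide":[0,0,0],"delta_rot":[0,0,0],"fingers":0.1},
    {"slide":[0,0,0],"delta_rot":[0,0,0],"fingers":0.1}
  ]
}}

```text
time_s: 48.52
tcp_pos: [0.6476, 0.1644, 0.1538]
eef_rot: [-179.9, 0.0, -114.6]
contact_force: [-0.6, 0.8, 0.1]
gripper_width: 0.0481
gripper_force: 0.0
```

```bash
python3 - <<'E'
from plant import r
from m import *
s=r.get_state();c=r.capture("wrist");print(s["tcp_pos"],s["eef_rot"],s["gripper_width"],s["time_s"])
hsv=cv2.cvtColor(c["image"],cv2.COLOR_BGR2HSV).astype(int);m=((hsv[...,2]>215)&(hsv[...,1]<16)).astype(np.uint8);m[226:]=0;m[:,:215]=0;m[:,305:]=0
k=big(cv2.morphologyEx(m,cv2.MORPH_OPEN,np.ones((5,5))),(258,195));print("lid",cv2.boundingRect(k),cv2.approxPolyDP(cv2.convexHull(k),2,True)[:,0].tolist())
X=s["tcp_pos"];print("tcp axis px",proj(c,s,[[X[0],X[1],.043]]))
E
```

```text
[0.6476 0.1644 0.1538] [-179.949     0.048  -114.6461] 0.048137008381851705 48.525
lid (231, 161, 59, 61) [[261, 161], [289, 176], [287, 209], [264, 221], [257, 221], [232, 207], [231, 177]]
tcp axis px [[259.745  192.8473]]
```

{"name": "play_rows", "arguments": {
  "rows": [
    {"slide":[0,0,0.2],"delta_rot":[0,0,0],"fingers":0.1},
    {"slide":[0,0,0.25],"delta_rot":[0,0,0],"fingers":0.1},
    {"slide":[0,0,0.14],"delta_rot":[0,0,0],"fingers":0.1},
    {"slide":[0,0,0],"delta_rot":[0,0,0],"fingers":-1},
    {"slide":[0,0,0],"delta_rot":[0,0,0],"fingers":-1},
    {"slide":[0,0,0],"delta_rot":[0,0,0],"fingers":-1},
    {"slide":[0,0,0],"delta_rot":[0,0,0],"fingers":-1}
  ],
  "squeeze": 40
}}

```text
time_s: 49.45
tcp_pos: [0.648, 0.1649, 0.0658]
eef_rot: [-179.9, 0.1, -114.7]
contact_force: [-3.1, 0.9, 7.0]
gripper_width: 0.0296
gripper_force: 40.0
```

{"name": "play_rows", "arguments": {
  "rows": [
    {"slide":[0.005,-0.0087,0],"delta_rot":[0,0,0],"fingers":-1},
    {"slide":[0,0,0],"delta_rot":[0,0,0],"fingers":-1},
    {"slide":[0,0,0],"delta_rot":[0,0,0],"fingers":-1}
  ]
}}

```text
time_s: 49.82
tcp_pos: [0.6486, 0.164, 0.0659]
eef_rot: [-180.0, 0.1, -114.7]
contact_force: [-4.6, 2.6, 7.1]
gripper_width: 0.0293
gripper_force: 40.0
```

{"name": "play_rows", "arguments": {
  "rows": [
    {"slide":[0.005,-0.0087,0],"delta_rot":[0,0,0],"fingers":-1},
    {"slide":[0,0,0],"delta_rot":[0,0,0],"fingers":-1},
    {"slide":[0,0,0],"delta_rot":[0,0,0],"fingers":-1}
  ]
}}

```text
time_s: 50.2
tcp_pos: [0.6494, 0.1629, 0.0659]
eef_rot: [-180.0, 0.1, -114.7]
contact_force: [-4.9, 3.5, 8.1]
gripper_width: 0.0298
gripper_force: 40.0
```

{"name": "play_rows", "arguments": {
  "rows": [
    {"slide":[0.005,-0.0087,0],"delta_rot":[0,0,0],"fingers":-1},
    {"slide":[0,0,0],"delta_rot":[0,0,0],"fingers":-1},
    {"slide":[0,0,0],"delta_rot":[0,0,0],"fingers":-1}
  ]
}}

```text
time_s: 50.58
tcp_pos: [0.6501, 0.1619, 0.0659]
eef_rot: [-180.0, 0.1, -114.7]
contact_force: [-7.6, 3.8, 8.7]
gripper_width: 0.0298
gripper_force: 40.0
```

{"name": "play_rows", "arguments": {
  "rows": [
    {"slide":[0.005,-0.0087,0],"delta_rot":[0,0,0],"fingers":-1},
    {"slide":[0,0,0],"delta_rot":[0,0,0],"fingers":-1},
    {"slide":[0,0,0],"delta_rot":[0,0,0],"fingers":-1}
  ]
}}

```text
time_s: 50.95
tcp_pos: [0.6502, 0.1617, 0.066]
eef_rot: [180.0, 0.1, -114.7]
contact_force: [-10.2, 9.5, 11.0]
gripper_width: 0.0297
gripper_force: 40.0
```

{"name": "play_rows", "arguments": {
  "rows": [
    {"slide":[0.005,-0.0087,0],"delta_rot":[0,0,0],"fingers":-1},
    {"slide":[0,0,0],"delta_rot":[0,0,0],"fingers":-1},
    {"slide":[0,0,0],"delta_rot":[0,0,0],"fingers":-1}
  ]
}}

```text
time_s: 51.32
tcp_pos: [0.6503, 0.1615, 0.0661]
eef_rot: [179.9, 0.2, -114.7]
contact_force: [-15.5, 14.1, 14.1]
gripper_width: 0.0298
gripper_force: 40.1
```

{"name": "play_rows", "arguments": {
  "rows": [
    {"slide":[-0.008,0.014,-0.003],"delta_rot":[0,0,0],"fingers":-1},
    {"slide":[0,0,0],"delta_rot":[0,0,0],"fingers":0},
    {"slide":[0,0,0],"delta_rot":[0,0,0],"fingers":0},
    {"slide":[0,0,0],"delta_rot":[0,0,0],"fingers":0},
    {"slide":[0,0,-0.06],"delta_rot":[0,0,0],"fingers":0},
    {"slide":[0,0,-0.25],"delta_rot":[0,0,0],"fingers":0},
    {"slide":[0,0,-0.35],"delta_rot":[0,0,0],"fingers":0},
    {"slide":[0,0,-0.35],"delta_rot":[0,0,-0.9],"fingers":-1}
  ]
}}

```text
time_s: 52.32
tcp_pos: [0.6505, 0.1599, 0.2184]
eef_rot: [-180.0, -0.0, -110.6]
contact_force: [0.3, 1.0, -0.9]
gripper_width: 0.0378
gripper_force: 0.0
```

{"name": "play_rows", "arguments": {
  "rows": [
    {"slide":[0,0,0],"delta_rot":[0,0,-0.9],"fingers":-1},
    {"slide":[0,0,0],"delta_rot":[0,0,-0.9],"fingers":-1},
    {"slide":[0,0,0],"delta_rot":[0,0,-0.9],"fingers":-1},
    {"slide":[0,0,0],"delta_rot":[0,0,-0.9],"fingers":-1},
    {"slide":[0,0,0],"delta_rot":[0,0,-0.9],"fingers":-1},
    {"slide":[-0.05,0.22,0],"delta_rot":[0,0,0],"fingers":-1},
    {"slide":[-0.05,0.22,0],"delta_rot":[0,0,0],"fingers":-1},
    {"slide":[0,0,0],"delta_rot":[0,0,0],"fingers":-1}
  ]
}}

```text
time_s: 53.32
tcp_pos: [0.5832, 0.1755, 0.2176]
eef_rot: [-179.9, 0.0, -89.9]
contact_force: [0.0, -0.8, 0.1]
gripper_width: 0.0004
gripper_force: 0.0
```

```bash
python3 chk.py | grep -v old
```

```text
[0.5832 0.1755 0.2176] [-179.9383    0.0464  -89.9295] 53.325
new tab bbox (294, 121, 22, 17) dz 0.0 centre [-55.2  -0.9] size [23.2 17.3]
new tab bbox (294, 121, 22, 17) dz 0.013 centre [-57.3  -0.4] size [24.2 18. ]
new blue bbox (226, 111, 50, 48) dz 0.0 centre [5.6 0.6] size [56.7 51.5]
new blue bbox (226, 111, 50, 48) dz 0.013 centre [6.  1.1] size [59.1 53.6]
new white bbox (179, 143, 52, 48) dz 0.0 centre [63.1 32.9] size [61.1 55. ]
new white bbox (179, 143, 52, 48) dz 0.013 centre [65.9 34.7] size [63.6 57.2]
new white bbox (169, 81, 55, 54) dz 0.0 centre [ 63.2 -33.9] size [61.3 55.3]
new white bbox (169, 81, 55, 54) dz 0.013 centre [ 66.  -34.8] size [63.8 57.5]
```

{"name": "play_rows", "arguments": {
  "rows": [
    {"slide":[0.14,0.24,0],"delta_rot":[0,0,0],"fingers":-1},
    {"slide":[0.14,0.24,0],"delta_rot":[0,0,0],"fingers":-1},
    {"slide":[0.14,0.24,0],"delta_rot":[0,0,0],"fingers":-1},
    {"slide":[0,0,0.25],"delta_rot":[0,0,-0.565],"fingers":-1},
    {"slide":[0,0,0.3],"delta_rot":[0,0,-0.565],"fingers":-1},
    {"slide":[0,0,0],"delta_rot":[0,0,0],"fingers":-1}
  ]
}}

```text
time_s: 54.12
tcp_pos: [0.4753, 0.111, 0.1316]
eef_rot: [179.7, -0.2, -84.9]
contact_force: [0.5, 0.2, 0.4]
gripper_width: 0.0005
gripper_force: 0.0
```

{"name": "play_rows", "arguments": {
  "rows": [
    {"slide":[0,0,0.22],"delta_rot":[0,0,0],"fingers":-1},
    {"slide":[0,0,0.25],"delta_rot":[0,0,0],"fingers":-1},
    {"slide":[0,0,0.125],"delta_rot":[0,0,0],"fingers":-1},
    {"slide":[0,0,0],"delta_rot":[0,0,0],"fingers":-1},
    {"slide":[0,-0.08,0],"delta_rot":[0,0,0],"fingers":-1},
    {"slide":[0,-0.08,0],"delta_rot":[0,0,0],"fingers":-1},
    {"slide":[0,-0.03,0],"delta_rot":[0,0,0],"fingers":-1},
    {"slide":[0,0,0],"delta_rot":[0,0,0],"fingers":-1}
  ]
}}

```text
time_s: 55.12
tcp_pos: [0.5038, 0.1143, 0.0447]
eef_rot: [179.8, -0.0, -84.9]
contact_force: [-8.0, 1.9, 5.0]
gripper_width: 0.0005
gripper_force: 4.2
```

{"name": "play_rows", "arguments": {
  "rows": [
    {"slide":[0,-0.01,0],"delta_rot":[0,0,0],"fingers":-1},
    {"slide":[0,-0.01,0],"delta_rot":[0,0,0],"fingers":-1},
    {"slide":[0,0,0],"delta_rot":[0,0,0],"fingers":-1},
    {"slide":[0,0,0],"delta_rot":[0,0,0],"fingers":-1}
  ]
}}

```text
time_s: 55.62
tcp_pos: [0.5039, 0.1141, 0.0445]
eef_rot: [179.6, -0.1, -84.9]
contact_force: [-20.4, 4.1, 14.7]
gripper_width: 0.0004
gripper_force: 10.2
```

{"name": "play_rows", "arguments": {
  "rows": [
    {"slide":[0,-0.013,0],"delta_rot":[0,0,0],"fingers":-1},
    {"slide":[0,0,0],"delta_rot":[0,0,0],"fingers":-1},
    {"slide":[0,0.07,0],"delta_rot":[0,0,0],"fingers":-1},
    {"slide":[0,0.2,0],"delta_rot":[0,0,0],"fingers":-1},
    {"slide":[0,0.05,-0.3],"delta_rot":[0,0,0],"fingers":-1},
    {"slide":[0,0,-0.4],"delta_rot":[0,0,0],"fingers":-1},
    {"slide":[0,0,-0.35],"delta_rot":[0,0,0],"fingers":-1},
    {"slide":[0,0,-0.1],"delta_rot":[0,0,0.565],"fingers":-1}
  ]
}}

```text
time_s: 56.62
tcp_pos: [0.4643, 0.1119, 0.2218]
eef_rot: [-179.6, 0.2, -87.4]
contact_force: [-0.7, 0.1, -1.4]
gripper_width: 0.0002
gripper_force: 0.0
```

{"name": "play_rows", "arguments": {
  "rows": [
    {"slide":[0,0,0],"delta_rot":[0,0,0.565],"fingers":-1},
    {"slide":[-0.15,-0.27,0],"delta_rot":[0,0,0],"fingers":-1},
    {"slide":[-0.15,-0.27,0],"delta_rot":[0,0,0],"fingers":-1},
    {"slide":[-0.13,-0.26,0],"delta_rot":[0,0,0],"fingers":-1},
    {"slide":[0,0,0],"delta_rot":[0,0,0],"fingers":-1},
    {"slide":[0,0,0],"delta_rot":[0,0,0],"fingers":-1}
  ]
}}

```text
time_s: 57.38
tcp_pos: [0.5822, 0.1752, 0.2169]
eef_rot: [180.0, -0.0, -90.0]
contact_force: [-0.3, -0.9, 0.1]
gripper_width: 0.0006
gripper_force: 0.0
```

```bash
python3 chk.py | grep -v old
```

```text
[0.5822 0.1752 0.2169] [179.9881  -0.0103 -90.0297] 57.375
new tab bbox (293, 121, 21, 17) dz 0.0 centre [-54.9  -0.9] size [22.8 17.4]
new tab bbox (293, 121, 21, 17) dz 0.013 centre [-56.9  -0.4] size [23.8 18.1]
new blue bbox (224, 111, 50, 48) dz 0.0 centre [6.3 0.3] size [56.6 51.5]
new blue bbox (224, 111, 50, 48) dz 0.013 centre [6.8 0.9] size [58.9 53.6]
new white bbox (178, 144, 52, 48) dz 0.0 centre [62.9 32.8] size [61.2 54.7]
new white bbox (178, 144, 52, 48) dz 0.013 centre [65.7 34.6] size [63.7 56.9]
new white bbox (168, 81, 55, 55) dz 0.0 centre [ 62.9 -34. ] size [61.2 55.4]
new white bbox (168, 81, 55, 55) dz 0.013 centre [ 65.7 -34.8] size [63.7 57.6]
```

```bash
python3 -c "
from plant import r
print(r.close_job())"
```

```text
the job is handed in; nothing more can be done
None
```

The job is handed in at about 57 s: by the last top-view measurement both white-lidded jars are in their back notches, the blue-lidded jar is nestled in front between them, and the slide is firm against it at about 60 mm of travel. That came after two corrections made after the first slide push (blue jar 4 mm off-centre, one white jar about 4 mm out of its notch), then a final re-push of the slide.

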